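# Let down the heavy flap of the parts cabinet and press it home

### The job

Shut the heavy tin flap on top of the parts cabinet: ease it over from its upright position and let it down under control with your fingers under its front edge, so that it never drops or slams. Then press down on its front part until the catch snaps and you feel the flap bearing solidly on the rubber edging, keep that firm push on for a second without forcing the tin, and let go with the flap shut. Leave everything else on the bench where it lies.

Things in the scene. Friction and masses are not known exactly. Their poses are not given: they have to be found in the camera images.
- cabinet: Grey-green tin parts cabinet, fixed to the bench: 120 deep (x) x 200 wide (y) x 120 mm high to its rim, six small drawers with brass knobs in its front, an open tray on top covered by the flap. Origin: centre of its underside; z up, +x from the drawer front to the hinge at the back; the hinge side is next to the robot, the drawers (-x) face away from it. More than 20 N on cabinet or flap bends the tin.
- flap (a joint): Flap angle, rad: 0 level, 1.57 upright, stop at 1.85. Its free edge swings away from the robot and down. Hinge spring and friction hold it at 1.4 to 1.7; about 1 N at the edge eases it over. Near 1.3 its weight takes over: unheld it slams (2 to 3 N at the edge holds it). Let down, it rests on the catch at 0.15. Falling faster than 1.8 rad/s between 1.0 and 0.16 rad is a slam (edge dropping freely some 5 mm).
- flap_hinge (a point): Middle of the flap's hinge axis, which runs along the cabinet's y: 62 mm behind the cabinet's origin (+x), 125.5 mm above the bench. The flap is a flat steel sheet 3 mm thick, 200 mm wide, reaching 145 mm from this axis (the axis lies in the sheet's mid-plane), no handle, about 0.7 kg (a fifth more or less).
- flap_edge (a point): Middle of the flap's free edge, a rolled hem 6 mm thick, 200 mm long, parallel to the hinge. The point is the hem's centre, 142 mm from the hinge axis. Level, it is 80 mm in front of the cabinet's origin, 20 mm out from the front wall: fingers tilted 20 to 45 degrees reach under it from the drawer side, or one on each side of it from above while it stands.
- flap_press (a point): Point on the flap's upper (outer) face to press on, 122 mm from the hinge axis, mid-width, above the front wall; 145 mm above the bench while the flap rests on the catch. About 6 to 11 N down here makes the catch snap (at about 0.09 rad); the flap jumps down onto the edging and stays shut, at 0 to 0.07 rad. Then a firm push is 10 to 16 N; the edging hardly gives.
- rim_front (a point): Middle of the top of the cabinet's front rim, 60 mm in front of the origin, 120 mm up. Along it sits black rubber edging, pushed on to a depth that differs each time and is not measured: its top, on which the shut flap lands, is 124 to 132 mm above the bench, so the end of the push must be felt.
- catch (a point): Steel roller (8 mm thick, 18 mm long) of the sprung brass catch, just inside the middle of the front wall, 115.5 mm above the bench. A steel strike under the flap, 110 mm from the hinge, must be pressed down past it.
- comb_mid (a point): Centre of the orange plastic harmonica comb, 100 x 27 x 6.5 mm, lying loose on the bench; leave it.
- cover_plate_mid (a point): Centre of the dull silver cover plate, 102 x 28 x 8.5 mm, loose; leave it.
- feeler_gauge_mid (a point): Centre of the steel feeler gauge in its brass sheath, 115 x 16 x 10 mm, loose; leave it.
- reed_lifter_mid (a point): Middle of the reed lifter, wooden handle and rubber-tipped blade, 140 x 12 x 12 mm, loose; leave it.
- harmonica_mid (a point): Centre of an assembled harmonica, 102 x 28 x 21 mm, loose; leave it.
- screwdriver_grip (a point): Handle of a small red screwdriver, 150 mm long, loose; leave it.
- screw_dish_mid (a point): Centre of a white china screw dish, 64 mm across and 22 mm high, loose, between robot and cabinet; leave it.
Things that resemble listed ones, but are neither listed nor needed, are in the scene too. There is more than one size of the cabinet; the one meant has the size given above.

How it is judged:
By the outcome, as a careful person would: the job done as asked, in the order asked, and still so for the second after the job is handed in, with the robot touching nothing.
It also fails if it takes over 58 s, if anything falls off the work surface, if the arm or the gripper's body presses on something with over 40 N, if the wrist force passes 120 N, or if a joint passes its speed limit or range.

### The arm

A 7-joint arm with a two-finger parallel gripper is mounted at the origin on the work surface. World frame = base frame: x ahead of the robot, y to its left, z up, the work surface at z = 0. Lengths are in m, angles in rad, forces in N, time in s.
With the tool pointing down it reaches from about 0.425 to 1.025 m from the base axis. Payload 3.6 kg.
Tool frame: the origin (TCP) lies between the finger pads; the fingertips stand 22 mm ahead of it and the grasp point (between the pads) lies 3 mm ahead of it; z points along the fingers, y is the direction in which the jaws open and shut (so a half turn about z gives the same grasp; the last joint's range is limited). The gripper opens to 85 mm and grips with 20 to 120 N. Pads are 22 mm wide; open, the fingers measure 114 mm over their backs; the gripper's body (76 mm by 85 mm) begins 54 mm behind the grasp point. The pads swing forward as they close: fully open they stand 13 mm farther back than shut.
Start: joints at [1.143, 0.591, 0.048, 1.609, -0.033, 0.943, -0.034], TCP at [0.238, -0.685, 0.223] pointing down, gripper open.
Joint ranges: [-2.69, 2.69], [-0.47, 2.24], [-1.27, 1.36], [0.19, 2.51], [-1.53, 4.68], [0.08, 2.07], [-3.09, 3.09]. Speed limits (rad/s): [2.57, 2.57, 3.14, 3.14, 3.14, 3.14, 3.14].

### API

Orientations are given as a rotation vector (axis times angle).
In Python, from rig import arm gives the robot as it stands.
- The arm moves only by the tool carry_out, never from a script. Its argument "motion" is a list of rows, each an object of numbers: "dx", "dy", "dz": the shift along the world's x, y, z in m; "ax", "ay", "az": the turn, a rotation vector about the world's x, y, z in degrees; "jaw": the opening, from 0 (shut) to 1 (fully open). A call has 1 to 12 rows; each row shifts and turns the commanded pose from where the row before left it; what a row does not reach is not made up. A row lasts 1/12 s, in which the tool goes at most 41.7 mm and 7.16 degrees, less where a joint would pass 70% of its speed; a pose out of reach is approached as far as the arm can. A call with a gripper value outside its range is refused whole. The fingers move at their own pace and stop on an object; "newtons" is the grip in N (left out, the last holds). Time passes only in rows, so rows that do not move let the fingers close. It gives the time, the measured TCP pose, the force and the opening at its end, in the units of the state.
- arm.observe(): the state, without advancing time (a new reading comes with each control period).
- arm.capture(name): name is "side" or "top" or "wrist"; returns a dict with "pixels" (384x512x3 uint8, red, green, blue), "vfov" (degrees; the focal length in pixels is half the picture's height over the tangent of half this angle, whatever the lens; pixels are square), "cx", "cy" (the principal point, pixels), "view" (4x4, takes a point from world to camera coordinates); the wrist camera has in their place "tool_from_camera" (4x4, takes a point from camera to tool coordinates, whose origin is the TCP and whose axes are the flange's). Camera axes: x right, y up, looking along -z (the intrinsics and any distortion apply to the point x, -y, -z); pixel columns grow to the right and rows downward; lengths in m; the calibration is good to about 2 mm. The wrist camera is an equidistant fisheye: a pixel r from the principal point sees the ray r / f radians off the axis. A picture is of the moment at which its call begins: read the wrist's pose just before it. There is no depth.
- arm.job_done(): hands the job in, once; it reports no verdict.
The state is a dict: "time_s": time; "qpos": joint angles; "qvel": joint speeds; "joint_efforts": joint torques, N m; "tcp_pos": TCP position; "eef_rot": TCP orientation; "ft_force": force on the tool from outside, world axes, zero at the start; "torque": the same for the moment, N m; "grip_width": finger opening in m.
Only numpy, scipy, OpenCV 4.12 (cv2) and the standard library are available. Lean on these libraries where they do the work, as an engineer would, in place of code of your own. Each camera call takes 0.05 s, during which the arm holds its last target. There are 200 camera calls.

## Working session

There is one attempt and no reset: what is moved stays moved. The work goes in short steps, Python scripts to look and compute and a tool call to move; the robot and the scene stay as the last step left them, time stands still between calls to the robot, and variables do not carry over. Pictures are saved under pics/ and viewed, about 8 in all and at most 12, crops included, and the job is handed in when it is done.

Besides the shell and the picture viewer there is one more tool, called after "Emit:" by a JSON object that holds its "op" and its "data". carry_out: Moves the arm, as the interface text tells. Its arguments: {"type":"object","properties":{"motion":{"type":"array","items":{"type":"object","properties":{"dx":{"type":"number"},"dy":{"type":"number"},"dz":{"type":"number"},"ax":{"type":"number"},"ay":{"type":"number"},"az":{"type":"number"},"jaw":{"type":"number"}}}},"newtons":{"type":"number"}},"required":["motion"]}

```bash
mkdir -p pics; ls; cat > h.py <<'E'
import numpy as np, cv2, pickle
from rig import arm
def save(n):
    o=arm.observe(); c=arm.capture(n); c['obs']=o
    return c
def ray(c,u,v):
    f=192/np.tan(np.radians(c['vfov'])/2)
    d=np.array([(u-c['cx'])/f,-(v-c['cy'])/f,-1.0])
    V=np.array(c['view']); R=V[:3,:3]; t=V[:3,3]
    return -R.T@t, R.T@d
def onz(c,u,v,z):
    o,d=ray(c,u,v); return o+d*(z-o[2])/d[2]
def proj(c,p):
    f=192/np.tan(np.radians(c['vfov'])/2)
    V=np.array(c['view']); q=V[:3,:3]@np.array(p)+V[:3,3]
    return c['cx']+f*q[0]/-q[2], c['cy']-f*q[1]/-q[2]
E
python3 - <<'E'
from h import *
for n in['side','top']:
    c=save(n); pickle.dump(c,open(n+'.pkl','wb'))
    cv2.imwrite(f'pics/{n}0.png',cv2.resize(c['pixels'][:,:,::-1],(800,600),interpolation=cv2.INTER_CUBIC))
    print(n,c['vfov'],c['cx'],c['cy'],[k for k in c]); print(np.round(c['view'],3))
o=arm.observe(); print({k:np.round(v,3) for k,v in o.items()})
E
```

```text
pics
side 51.7007521010504 246.91872922297276 190.03902018970066 ['pixels', 'vfov', 'cx', 'cy', 'view', 'obs']
[[-0.979 -0.204  0.013  0.499]
 [ 0.122 -0.534  0.836 -0.153]
 [-0.164  0.82   0.548 -1.22 ]
 [ 0.     0.     0.     1.   ]]
top 51.64404091357887 257.6821484812068 193.1952857264937 ['pixels', 'vfov', 'cx', 'cy', 'view', 'obs']
[[ 0.025 -0.999 -0.028  0.   ]
 [ 0.988  0.02   0.155 -0.522]
 [-0.154 -0.032  0.988 -1.005]
 [ 0.     0.     0.     1.   ]]
{'time_s': np.float64(0.1), 'qpos': array([ 1.142,  0.592,  0.048,  1.61 , -0.033,  0.943, -0.034]), 'qvel': array([-0.   , -0.001, -0.002, -0.002, -0.001,  0.001, -0.   ]), 'joint_efforts': array([ 4.0000e-03, -5.5001e+01,  1.5530e+00, -1.9883e+01,  1.0000e-02,
        4.0000e-03,  0.0000e+00]), 'tcp_pos': array([ 0.238, -0.684,  0.222]), 'eef_rot': array([-3.096e+00, -5.230e-01,  1.000e-03]), 'ft_force': array([-0.297,  0.12 ,  0.278]), 'torque': array([-0.021,  0.016, -0.024]), 'grip_width': np.float64(0.085)}
```

View pics/side0.png

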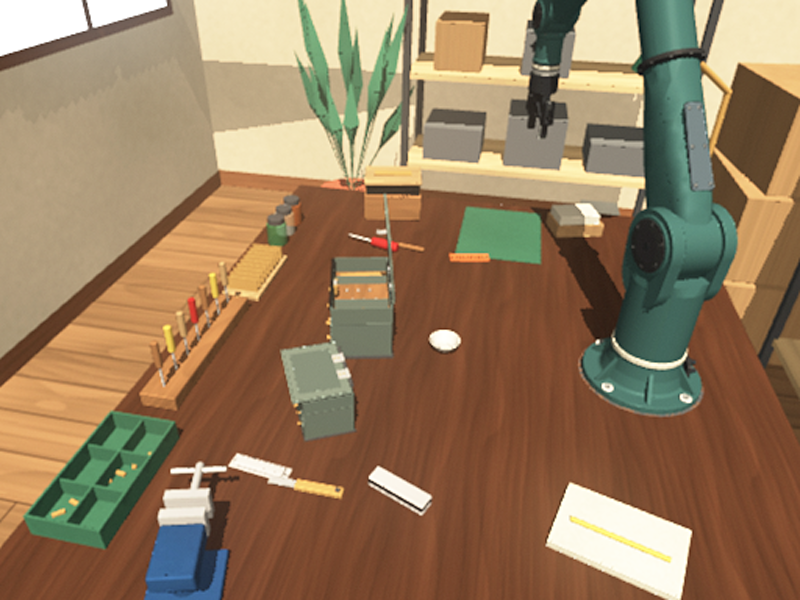

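View pics/top0.png

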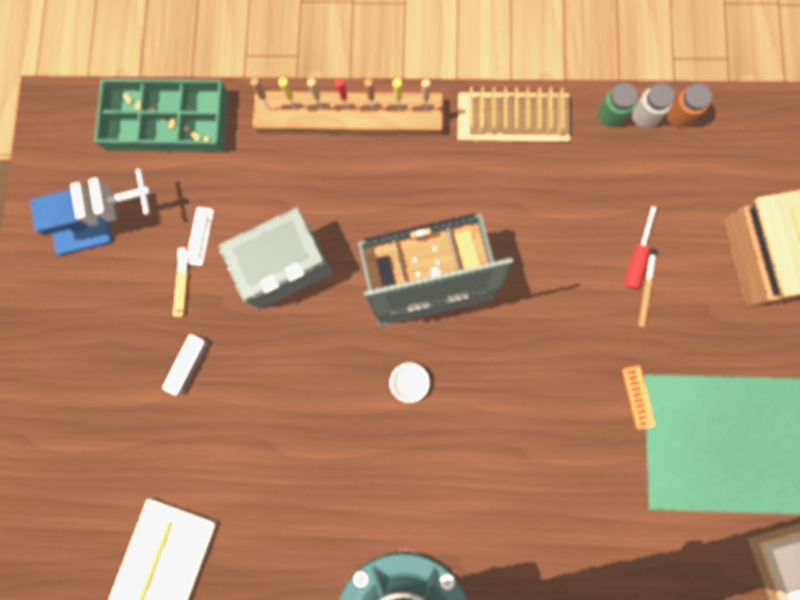

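The top view shows the open cabinet at about (435,265), with its front rim from (360,243) to (482,216) and the flap top edge from (368,297) to (512,261). The side view shows it at (362,305), with the flap standing edge-on at (388,250).

What could be mistaken for it: the smaller closed cabinet (top (275,258), side (318,390)), and the wooden box with a dark lid (top (770,245)). I'm choosing the open 200 mm one with its flap up, and checking it in a crop.

```bash
python3 - <<'E'
from h import *
T=pickle.load(open('top.pkl','rb'));S=pickle.load(open('side.pkl','rb'))
a=T['pixels'][125:215,220:340,::-1]; b=S['pixels'][120:235,190:270,::-1]
A=cv2.resize(a,None,fx=4,fy=4,interpolation=cv2.INTER_CUBIC)  #480x360
B=cv2.resize(b,None,fx=4,fy=4,interpolation=cv2.INTER_CUBIC)  #320x460
I=np.zeros((460,800,3),np.uint8); I[:360,:480]=A; I[:,480:]=B
cv2.imwrite('pics/crop1.png',I)
E
```

```text
(no output)
```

View pics/crop1.png

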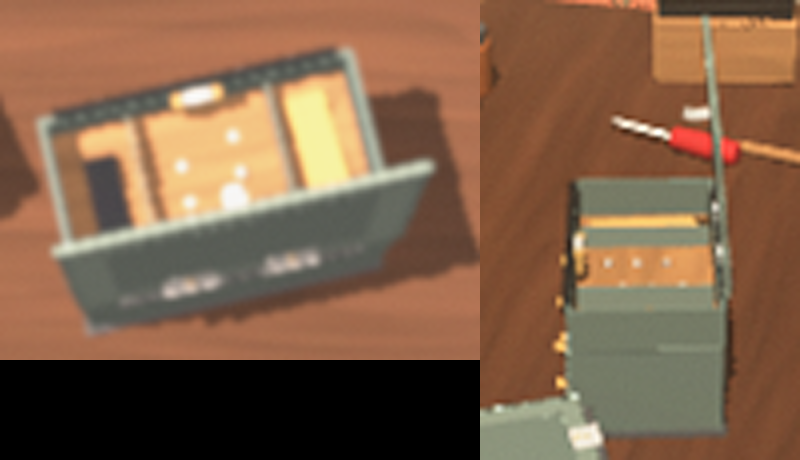

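The crop confirms it: an open tray, the catch mid-front at crop (197,97), and drawer knobs on the far side. Rim corners in the crop: top (40,122) and (350,50). Hem: (55,252) to (435,165).

```bash
python3 - <<'E'
from h import *
T=pickle.load(open('top.pkl','rb'));S=pickle.load(open('side.pkl','rb'))
t=lambda x,y:(220+x/4-.4,125+y/4-.4); s=lambda x,y:(190+(x-480)/4-.4,120+y/4-.4)
def tri(a,b):
    o1,d1=ray(T,*a);o2,d2=ray(S,*b);d1/=np.linalg.norm(d1);d2/=np.linalg.norm(d2)
    k=np.linalg.lstsq(np.c_[d1,-d2],o2-o1,rcond=None)[0]
    p,q=o1+k[0]*d1,o2+k[1]*d2; return (p+q)/2,np.linalg.norm(p-q)
print('rim L',tri(t(40,122),s(571,310))); print('rim R',tri(t(350,50),s(573,180)))
for z in(.12,.126,.13):
    L=onz(T,*t(40,122),z);R=onz(T,*t(350,50),z)
    e=(R-L)/np.linalg.norm(R-L); print(z,L,R,np.linalg.norm(R-L),np.degrees(np.arctan2(e[1],e[0])))
for z in(.25,.267,.275):
    L=onz(T,*t(55,252),z);R=onz(T,*t(435,165),z);e=(R-L)/np.linalg.norm(R-L)
    print('hem',z,L,R,np.linalg.norm(R-L),np.degrees(np.arctan2(e[1],e[0])))
print('base side', onz(S,*s(568,428),0),onz(S,*s(722,432),0))
# model: yaw; origin from rim middle
for z in(.122,.126):
  L=onz(T,*t(40,122),z);R=onz(T,*t(350,50),z);m=(L+R)/2;e=(R-L)[:2];e/=np.linalg.norm(e)
  # cabinet +x (toward hinge)= rot of e ; cab y axis: L->R is +y? cab x ~ -world x, z up => y=z x x = -world y => L(+y)->R(-y) is +y cab
  cx=np.array([e[1],-e[0]]); 
  O=m[:2]+.06*cx; print('cx',cx,'O',O,'hinge',O+.062*cx)
  H=O+.062*cx
  for th in(1.45,1.5,1.57,1.65):
    p=np.r_[H-cx*.142*np.cos(th),.1255+.142*np.sin(th)]
    print(th,p,[np.round(proj(T,p+np.r_[e*k,0]),1) for k in(-.1,.1)],[np.round(proj(S,p+np.r_[e*k,0]),1) for k in(-.1,.1)])
  for q,zz in((-.06,0),(.06,0),(-.06,.12),(.06,.12)): print('S',np.round(proj(S,np.r_[O+q*cx-.1*e,zz]),1))
print(t(55,252),t(435,165),s(707,17),s(728,295), 'obs',s(568,428),s(722,432),s(571,310),s(720,308))
E
```

```text
rim L (array([0.60182281, 0.08079797, 0.1218016 ]), np.float64(0.002881212014236877))
rim R (array([ 0.65283609, -0.10969877,  0.1210254 ]), np.float64(0.0003918433718278285))
0.12 [0.60375873 0.08119818 0.12      ] [ 0.65294711 -0.10981325  0.12      ] 0.19724315894994182 -75.55920883274759
0.126 [0.602229   0.08055302 0.126     ] [ 0.65110789 -0.10925656  0.126     ] 0.19600209888513692 -75.5592088327476
0.13 [0.60120919 0.08012292 0.13      ] [ 0.64988174 -0.10888543  0.13      ] 0.19517472550860035 -75.55920883274757
hem 0.25 [0.50029883 0.05678047 0.25      ] [ 0.55089135 -0.14285956  0.25      ] 0.20595083079107193 -75.7795499886968
hem 0.267 [0.49741602 0.05516801 0.267     ] [ 0.54696424 -0.14035117  0.267     ] 0.20169971535918238 -75.77954998869683
hem 0.275 [0.49605941 0.0544092  0.275     ] [ 0.54511619 -0.13917075  0.275     ] 0.1996991904500579 -75.77954998869681
base side [0.61002159 0.07108938 0.        ] [0.48938343 0.04911256 0.        ]
cx [-0.96840586 -0.2493794 ] O [ 0.56968708 -0.02928504] hinge [ 0.50964591 -0.04474656]
1.45 [ 0.52621669 -0.04047934  0.26646524
[... 700 characters left out ...]
] [array([232.9, 186.3]), array([326.9, 164.4])] [array([247.5, 154. ]), array([244.5, 124.7])]
1.5 [ 0.51825026 -0.04227112  0.26714429] [array([233.6, 189.6]), array([327.8, 167.6])] [array([250. , 153.8]), array([246.7, 124.5])]
1.57 [ 0.50863244 -0.04474785  0.26749995] [array([234.6, 194.2]), array([329. , 172.1])] [array([253.5, 153.6]), array([249.8, 124.4])]
1.65 [ 0.49764273 -0.04757787  0.26705483] [array([235.8, 199.5]), array([330.4, 177.4])] [array([257.6, 153.7]), array([253.3, 124.5])]
S [213.1 229.2]
S [251.1 228.4]
S [211.8 197.8]
S [251.8 197.2]
(233.35, 187.6) (328.35, 165.85) (246.35, 123.85) (251.6, 193.35) obs (211.6, 226.6) (250.1, 227.6) (212.35, 197.1) (249.6, 196.6)
```

The target is consistent: origin ≈ (0.569,-0.029), hinge mid ≈ (0.509,-0.045,0.1255), outward direction u = (0.968,0.249), and flap at about 1.48 rad with its hem at ≈ (0.522,-0.0415,0.267). The plan is to straddle the hem from above with the jaws along u. Moving to a point above it now.

Emit:
{"op": "carry_out", "data": {"motion": [{"dx": 0.0118,"dy": 0.0268,"dz": 0.0165,"az": 3.55,"jaw": 0.35},{"dx": 0.0118,"dy": 0.0268,"dz": 0.0165,"az": 3.55},{"dx": 0.0118,"dy": 0.0268,"dz": 0.0165,"az": 3.55},{"dx": 0.0118,"dy": 0.0268,"dz": 0.0165,"az": 3.55},{"dx": 0.0118,"dy": 0.0268,"dz": 0.0165,"az": 3.55},{"dx": 0.0118,"dy": 0.0268,"dz": 0.0165,"az": 3.55},{"dx": 0.0118,"dy": 0.0268,"dz": 0.0165,"az": 3.55},{"dx": 0.0118,"dy": 0.0268,"dz": 0.0165,"az": 3.55},{"dx": 0.0118,"dy": 0.0268,"dz": 0.0165,"az": 3.55},{"dx": 0.0118,"dy": 0.0268,"dz": 0.0165,"az": 3.55},{"dx": 0.0118,"dy": 0.0268,"dz": 0.0165,"az": 3.55},{"dx": 0.0118,"dy": 0.0268,"dz": 0.0165,"az": 3.55}]}}

```text
validation failed for argument at $.mo...
```

Emit:
{"op": "carry_out", "data": {"motion": [{"dx": 0.0118,"dy": 0.0268,"az": 3.55},{"dx": 0.0118,"dy": 0.0268,"az": 3.55},{"dx": 0.0118,"dy": 0.0268,"az": 3.55},{"dx": 0.0118,"dy": 0.0268,"az": 3.55},{"dx": 0.0118,"dy": 0.0268,"az": 3.55},{"dx": 0.0118,"dy": 0.0268,"az": 3.55},{"dx": 0.0118,"dy": 0.0268,"az": 3.55},{"dx": 0.0118,"dy": 0.0268,"az": 3.55},{"dx": 0.0118,"dy": 0.0268,"az": 3.55},{"dx": 0.0118,"dy": 0.0268,"az": 3.55},{"dx": 0.0118,"dy": 0.0268,"az": 3.55},{"dx": 0.0118,"dy": 0.0268,"az": 3.55}]}}

```text
validation failed for argument at $.mo...
```

Emit:
{"op": "carry_out", "data": {"motion": [{},{},{},{}]}}

```text
validation failed for argument at $.mo...
```

Emit:
{"op": "carry_out", "data": {"motion": [{"dx": 0,"dy": 0,"dz": 0.0165,"ax": 0,"ay": 0,"az": 0,"jaw": 0.35}], "newtons": 20}}

```text
time_s: 0.18
tcp_pos: [0.2372, -0.6818, 0.2356]
eef_rot: [-3.089, -0.522, 0.003]
ft_force: [0.8, 0.6, -0.6]
grip_width: 0.0754
```

All keys are needed in each row.

Emit:
{"op": "carry_out", "data": {"motion": [{"dx": 0.0118,"dy": 0.0268,"dz": 0.0165,"ax": 0,"ay": 0,"az": 3.55,"jaw": 0.35},{"dx": 0.0118,"dy": 0.0268,"dz": 0.0165,"ax": 0,"ay": 0,"az": 3.55,"jaw": 0.35},{"dx": 0.0118,"dy": 0.0268,"dz": 0.0165,"ax": 0,"ay": 0,"az": 3.55,"jaw": 0.35},{"dx": 0.0118,"dy": 0.0268,"dz": 0.0165,"ax": 0,"ay": 0,"az": 3.55,"jaw": 0.35},{"dx": 0.0118,"dy": 0.0268,"dz": 0.0165,"ax": 0,"ay": 0,"az": 3.55,"jaw": 0.35},{"dx": 0.0118,"dy": 0.0268,"dz": 0.0165,"ax": 0,"ay": 0,"az": 3.55,"jaw": 0.35},{"dx": 0.0118,"dy": 0.0268,"dz": 0.0165,"ax": 0,"ay": 0,"az": 3.55,"jaw": 0.35},{"dx": 0.0118,"dy": 0.0268,"dz": 0.0165,"ax": 0,"ay": 0,"az": 3.55,"jaw": 0.35},{"dx": 0.0118,"dy": 0.0268,"dz": 0.0165,"ax": 0,"ay": 0,"az": 3.55,"jaw": 0.35},{"dx": 0.0118,"dy": 0.0268,"dz": 0.0165,"ax": 0,"ay": 0,"az": 3.55,"jaw": 0.35},{"dx": 0.0118,"dy": 0.0268,"dz": 0.0165,"ax": 0,"ay": 0,"az": 3.55,"jaw": 0.35},{"dx": 0.0118,"dy": 0.0268,"dz": 0,"ax": 0,"ay": 0,"az": 3.55,"jaw": 0.35}]}}

```text
time_s: 1.18
tcp_pos: [0.3815, -0.3627, 0.4247]
eef_rot: [2.689, 1.614, 0.003]
ft_force: [0.7, 0.4, 0.5]
grip_width: 0.0298
```

Emit:
{"op": "carry_out", "data": {"motion": [{"dx": 0.0118,"dy": 0.0268,"dz": 0,"ax": 0,"ay": 0,"az": 3.55,"jaw": 0.35},{"dx": 0.0118,"dy": 0.0268,"dz": 0,"ax": 0,"ay": 0,"az": 3.55,"jaw": 0.35},{"dx": 0.0118,"dy": 0.0268,"dz": 0,"ax": 0,"ay": 0,"az": 3.55,"jaw": 0.35},{"dx": 0.0118,"dy": 0.0268,"dz": 0,"ax": 0,"ay": 0,"az": 3.55,"jaw": 0.35},{"dx": 0.0118,"dy": 0.0268,"dz": 0,"ax": 0,"ay": 0,"az": 3.55,"jaw": 0.35},{"dx": 0.0118,"dy": 0.0268,"dz": 0,"ax": 0,"ay": 0,"az": 3.55,"jaw": 0.35},{"dx": 0.0118,"dy": 0.0268,"dz": 0,"ax": 0,"ay": 0,"az": 3.55,"jaw": 0.35},{"dx": 0.0118,"dy": 0.0268,"dz": 0,"ax": 0,"ay": 0,"az": 3.55,"jaw": 0.35},{"dx": 0.0118,"dy": 0.0268,"dz": 0,"ax": 0,"ay": 0,"az": 3.55,"jaw": 0.35},{"dx": 0.0118,"dy": 0.0268,"dz": 0,"ax": 0,"ay": 0,"az": 3.55,"jaw": 0.35},{"dx": 0.0118,"dy": 0.0268,"dz": 0,"ax": 0,"ay": 0,"az": 3.55,"jaw": 0.35},{"dx": 0.0118,"dy": 0.0268,"dz": 0,"ax": 0,"ay": 0,"az": 3.55,"jaw": 0.35}]}}

```text
time_s: 2.18
tcp_pos: [0.5213, -0.0403, 0.4211]
eef_rot: [-1.922, -2.484, 0.001]
ft_force: [0.9, 0.2, 0.6]
grip_width: 0.0296
```

Emit:
{"op": "carry_out", "data": {"motion": [{"dx": 0,"dy": 0,"dz": 0,"ax": 0,"ay": 0,"az": 0,"jaw": 0.35},{"dx": 0,"dy": 0,"dz": 0,"ax": 0,"ay": 0,"az": 0,"jaw": 0.35},{"dx": 0,"dy": 0,"dz": 0,"ax": 0,"ay": 0,"az": 0,"jaw": 0.35},{"dx": 0,"dy": 0,"dz": 0,"ax": 0,"ay": 0,"az": 0,"jaw": 0.35}]}}

```text
time_s: 2.52
tcp_pos: [0.5208, -0.0432, 0.421]
eef_rot: [-1.929, -2.479, 0.002]
ft_force: [-0.1, 0.0, -0.0]
grip_width: 0.0303
```

```bash
cat >> h.py <<'E'
from scipy.spatial.transform import Rotation as Ro
def wproj(c,p):
    o=c['obs']; R=Ro.from_rotvec(o['eef_rot']).as_matrix()
    t=R.T@(np.array(p)-o['tcp_pos']); M=np.linalg.inv(c['tool_from_camera']); q=M[:3,:3]@t+M[:3,3]
    f=192/np.tan(np.radians(c['vfov'])/2); a=np.array([q[0],-q[1]]); r=np.hypot(*a); th=np.arctan2(r,-q[2])
    return np.array([c['cx'],c['cy']])+f*th*a/max(r,1e-9)
U=np.array([.968,.249,0]);E_=np.array([.249,-.968,0]);H=np.array([.509,-.0448,.1255])
def hem(th,k=0): return H+.142*(np.cos(th)*U+np.array([0,0,np.sin(th)]))+k*E_
E
python3 - <<'E'
from h import *
c=save('wrist'); pickle.dump(c,open('w1.pkl','wb')); I=c['pixels'][:,:,::-1].copy()
print(c['vfov'],c['cx'],c['cy']);print(np.round(c['tool_from_camera'],3))
I=cv2.resize(I,(800,600),interpolation=cv2.INTER_CUBIC);s=800/512
for th,col in((1.48,(0,0,255)),):
  for k in(-.1,0,.1):
    x,y=wproj(c,hem(th,k))*s; print(th,k,x,y); cv2.circle(I,(int(x),int(y)),3,col,1)
cv2.imwrite('pics/w1.png',I)
E
```

```text
65.70646984690485 252.74674950670087 188.51992950137773
[[-0.     0.966  0.259  0.066]
 [ 1.     0.     0.    -0.   ]
 [ 0.     0.259 -0.966 -0.151]
 [ 0.     0.     0.     1.   ]]
1.48 -0.1 396.4170375296158 118.99181605963484
1.48 0 396.9255559139042 269.5288606351868
1.48 0.1 397.2524112699384 402.3567710458937
```

View pics/w1.png

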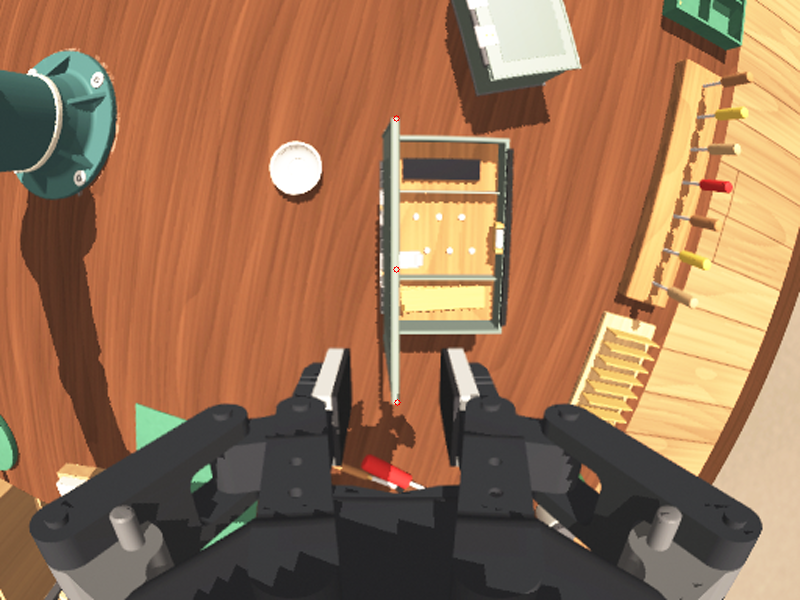

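The projected hem (y = 119 to 402 at x ≈ 397) lies exactly on the seen hem, midway between the pads. Descending to straddle it.

Emit:
{"op": "carry_out", "data": {"motion": [{"dx": 0.001,"dy": 0.001,"dz": -0.02,"ax": 0,"ay": 0,"az": 0,"jaw": 0.35},{"dx": 0,"dy": 0,"dz": -0.03,"ax": 0,"ay": 0,"az": 0,"jaw": 0.35},{"dx": 0,"dy": 0,"dz": -0.03,"ax": 0,"ay": 0,"az": 0,"jaw": 0.35},{"dx": 0,"dy": 0,"dz": -0.02,"ax": 0,"ay": 0,"az": 0,"jaw": 0.35},{"dx": 0,"dy": 0,"dz": -0.015,"ax": 0,"ay": 0,"az": 0,"jaw": 0.35},{"dx": 0,"dy": 0,"dz": -0.01,"ax": 0,"ay": 0,"az": 0,"jaw": 0.35},{"dx": 0,"dy": 0,"dz": -0.01,"ax": 0,"ay": 0,"az": 0,"jaw": 0.35},{"dx": 0,"dy": 0,"dz": -0.01,"ax": 0,"ay": 0,"az": 0,"jaw": 0.3},{"dx": 0,"dy": 0,"dz": 0,"ax": 0,"ay": 0,"az": 0,"jaw": 0.25},{"dx": 0,"dy": 0,"dz": 0,"ax": 0,"ay": 0,"az": 0,"jaw": 0.2},{"dx": 0,"dy": 0,"dz": 0,"ax": 0,"ay": 0,"az": 0,"jaw": 0.2},{"dx": 0,"dy": 0,"dz": 0,"ax": 0,"ay": 0,"az": 0,"jaw": 0.2}]}}

```text
time_s: 3.57
tcp_pos: [0.5231, -0.0405, 0.2773]
eef_rot: [1.925, 2.481, 0.002]
ft_force: [0.2, -0.4, -0.5]
grip_width: 0.0168
```

```bash
cat > plan.py <<'E'
from h import *
# args: list of (theta, alpha_deg, off_mm): print TCP and deltas
def tcp(th,al,off,s=.010):
    a=np.radians(al); Z=np.array([0,0,1.]); d=-np.sin(a)*U-np.cos(a)*Z; n=np.cos(a)*U-np.sin(a)*Z
    return hem(th)-s*d-off*n
if __name__=='__main__':
    pts=[(1.48,0,0),(1.42,4,-5),(1.34,8,-5),(1.26,12,-5),(1.2,15,0),(1.1,20,5.5),(1.0,24,5.5),(.9,28,5.5),(.8,32,6),(.7,36,6),(.6,40,7),(.5,42,7.5),(.4,42,8),(.3,42,8),(.2,42,8),(.13,42,8)]
    p0=None
    for t in pts:
        p=tcp(*t); print(t,np.round(p,4),'' if p0 is None else np.round(1000*(p-p0),1),'' if p0 is None else np.round((t[1]-a0)*-E_,2)); p0=p;a0=t[1]
E
python3 plan.py
```

```text
(1.48, 0, 0) [ 0.5215 -0.0416  0.2769]  
(1.42, 4, -5) [ 5.3585  1.2027 -0.0729] [4837.1 1244.2 -349.8] [-1.    3.87 -0.  ]
(1.34, 8, -5) [ 5.3347  1.1965 -0.4222] [ -23.8   -6.1 -349.3] [-1.    3.87 -0.  ]
(1.26, 12, -5) [ 5.2873  1.1843 -0.7691] [ -47.4  -12.2 -346.9] [-1.    3.87 -0.  ]
(1.2, 15, 0) [ 0.5613 -0.0313  0.2675] [-4726.  -1215.7  1036.6] [-0.75  2.9  -0.  ]
(1.1, 20, 5.5) [-4.4283 -1.3148  2.1426] [-4989.6 -1283.5  1875.1] [-1.25  4.84 -0.  ]
(1.0, 24, 5.5) [-4.2765 -1.2758  2.4912] [151.8  39.  348.6] [-1.    3.87 -0.  ]
(0.9, 28, 5.5) [-4.1018 -1.2308  2.8277] [174.7  44.9 336.5] [-1.    3.87 -0.  ]
(0.8, 32, 6) [-4.3156 -1.2858  3.4154] [-213.7  -55.   587.7] [-1.    3.87 -0.  ]
(0.7, 36, 6) [-4.0789 -1.225   3.7518] [236.6  60.9 336.4] [-1.    3.87 -0.  ]
(0.6, 40, 7) [-4.562  -1.3492  4.7129] [-483.1 -124.3  961.1] [-1.    3.87 -0.  ]
(0.5, 42, 7.5) [-4.7591 -1.3999  5.2195] [-197.1  -50.7  506.6] [-0.5   1.94 -0.  ]
(0.4, 42, 8) [-5.1128 -1.4909  5.5413] [-353.7  -91.   321.8] [-0.  0. -0.]
(0.3, 42, 8) [-5.1081 -1.4897  5.5279] [  4.7   1.2 -13.3] [-0.  0. -0.]
(0.2, 42, 8) [-5.1047 -1.4888  5.5142] [  3.4   0.9 -13.8] [-0.  0. -0.]
(0.13, 42, 8) [-5.1031 -1.4884  5.5044] [ 1.6  0.4 -9.8] [-0.  0. -0.]
```

```bash
sed -i 's/-off\*n/-off*.001*n/' plan.py; python3 plan.py
```

```text
(1.48, 0, 0) [ 0.5215 -0.0416  0.2769]  
(1.42, 4, -5) [ 0.5352 -0.0381  0.2755] [13.7  3.5 -1.4] [-1.    3.87 -0.  ]
(1.34, 8, -5) [ 0.5466 -0.0351  0.2729] [11.4  2.9 -2.6] [-1.    3.87 -0.  ]
(1.26, 12, -5) [ 0.5578 -0.0323  0.2694] [11.2  2.9 -3.5] [-1.    3.87 -0.  ]
(1.2, 15, 0) [ 0.5613 -0.0313  0.2675] [ 3.5  0.9 -1.9] [-0.75  2.9  -0.  ]
(1.1, 20, 5.5) [ 0.5697 -0.0292  0.2633] [ 8.3  2.1 -4.2] [-1.25  4.84 -0.  ]
(1.0, 24, 5.5) [ 0.5823 -0.0259  0.2564] [12.7  3.3 -7. ] [-1.    3.87 -0.  ]
(0.9, 28, 5.5) [ 0.5943 -0.0229  0.2481] [11.9  3.1 -8.2] [-1.    3.87 -0.  ]
(0.8, 32, 6) [ 0.605  -0.0201  0.239 ] [10.7  2.7 -9.1] [-1.    3.87 -0.  ]
(0.7, 36, 6) [ 0.6151 -0.0175  0.2286] [ 10.2   2.6 -10.4] [-1.    3.87 -0.  ]
(0.6, 40, 7) [ 0.6235 -0.0154  0.2178] [  8.4   2.1 -10.8] [-1.    3.87 -0.  ]
(0.5, 42, 7.5) [ 0.6307 -0.0135  0.206 ] [  7.2   1.9 -11.8] [-0.5   1.94 -0.  ]
(0.4, 42, 8) [ 0.6363 -0.012   0.1936] [  5.6   1.4 -12.4] [-0.  0. -0.]
(0.3, 42, 8) [ 0.641  -0.0108  0.1802] [  4.7   1.2 -13.3] [-0.  0. -0.]
(0.2, 42, 8) [ 0.6444 -0.01    0.1665] [  3.4   0.9 -13.8] [-0.  0. -0.]
(0.13, 42, 8) [ 0.646  -0.0096  0.1567] [ 1.6  0.4 -9.8] [-0.  0. -0.]
```

Emit:
{"op": "carry_out", "data": {"motion": [{"dx": 0.003,"dy": 0.0007,"dz": -0.0003,"ax": -0.25,"ay": 1,"az": 0,"jaw": 0.2},{"dx": 0.003,"dy": 0.0007,"dz": -0.0003,"ax": -0.25,"ay": 1,"az": 0,"jaw": 0.2},{"dx": 0.003,"dy": 0.0007,"dz": -0.0005,"ax": -0.25,"ay": 1,"az": 0,"jaw": 0.2},{"dx": 0.003,"dy": 0.0007,"dz": -0.0005,"ax": -0.25,"ay": 1,"az": 0,"jaw": 0.2},{"dx": 0.003,"dy": 0.0007,"dz": -0.0006,"ax": -0.25,"ay": 1,"az": 0,"jaw": 0.2},{"dx": 0.003,"dy": 0.0007,"dz": -0.0006,"ax": -0.25,"ay": 1,"az": 0,"jaw": 0.2},{"dx": 0.003,"dy": 0.0007,"dz": -0.0007,"ax": -0.25,"ay": 1,"az": 0,"jaw": 0.2},{"dx": 0.003,"dy": 0.0007,"dz": -0.0007,"ax": -0.25,"ay": 1,"az": 0,"jaw": 0.2}]}}

```text
time_s: 4.23
tcp_pos: [0.5468, -0.0348, 0.272]
eef_rot: [-1.867, -2.407, 0.175]
ft_force: [0.7, 0.4, -0.1]
grip_width: 0.0174
```

```bash
python3 - <<'E'
from h import *
c=save('side'); I=c['pixels'][90:220,180:310,::-1]
A=cv2.resize(I,(520,520),interpolation=cv2.INTER_CUBIC)
cv2.imwrite('pics/s2.png',A); print(np.round(c['obs']['ft_force'],2),np.round(c['obs']['tcp_pos'],4))
for th in(1.3,1.36,1.42): print(th,[np.round((np.array(proj(c,hem(th,k)))-[180,90])*4) for k in(-.1,0)])
E
```

```text
[ 0.71  0.42 -0.11] [ 0.5468 -0.0348  0.272 ]
1.3 [array([239., 262.]), array([235., 199.])]
1.36 [array([251., 259.]), array([246., 196.])]
1.42 [array([263., 257.]), array([257., 194.])]
```

View pics/s2.png

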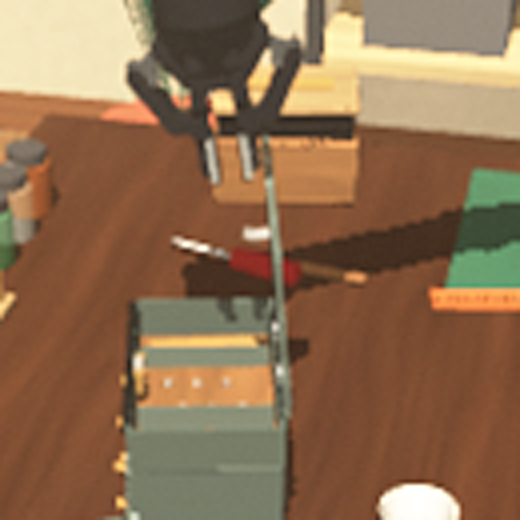

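```bash
python3 - <<'E'
from h import *
c=save('side'); o=c['obs']; R=Ro.from_rotvec(o['eef_rot']).as_matrix(); print(np.round(R,3), o['tcp_pos'])
for z in(.0,.01,.022):
  for y in(-.0085,0,.0085): print(z,y,np.round((np.array(proj(c,o['tcp_pos']+R@[0,y,z]))-[180,90])*4), np.round(o['tcp_pos']+R@[0,y,z],4))
w=save('wrist'); I=cv2.resize(w['pixels'][:,:,::-1],(800,600),interpolation=cv2.INTER_CUBIC)
for th in(1.48,1.36):
  for k in(-.1,0,.1):
    x,y=wproj(w,hem(th,k))*800/512; print(th,x,y)
cv2.imwrite('pics/w2.png',I)
E
```

```text
[[-0.249  0.958 -0.14 ]
 [ 0.969  0.247 -0.034]
 [ 0.002 -0.144 -0.99 ]] [ 0.54813121 -0.03428055  0.27175506]
0.0 -0.0085 [243. 186.] [ 0.54   -0.0364  0.273 ]
0.0 0 [232. 187.] [ 0.5481 -0.0343  0.2718]
0.0 0.0085 [221. 189.] [ 0.5563 -0.0322  0.2705]
0.01 -0.0085 [245. 198.] [ 0.5386 -0.0367  0.2631]
0.01 0 [234. 199.] [ 0.5467 -0.0346  0.2619]
0.01 0.0085 [223. 201.] [ 0.5549 -0.0325  0.2606]
0.022 -0.0085 [247. 212.] [ 0.5369 -0.0371  0.2512]
0.022 0 [236. 214.] [ 0.545 -0.035  0.25 ]
0.022 0.0085 [225. 215.] [ 0.5532 -0.0329  0.2488]
1.48 319.19297010521353 78.8388763793713
1.48 325.7080271161891 355.68442035120154
1.48 340.30143078184034 546.4047096604212
1.36 368.830796818124 77.28234893852068
1.36 371.07266737496656 355.9753254998477
1.36 376.12821465634676 547.2140152365048
```

View pics/w2.png

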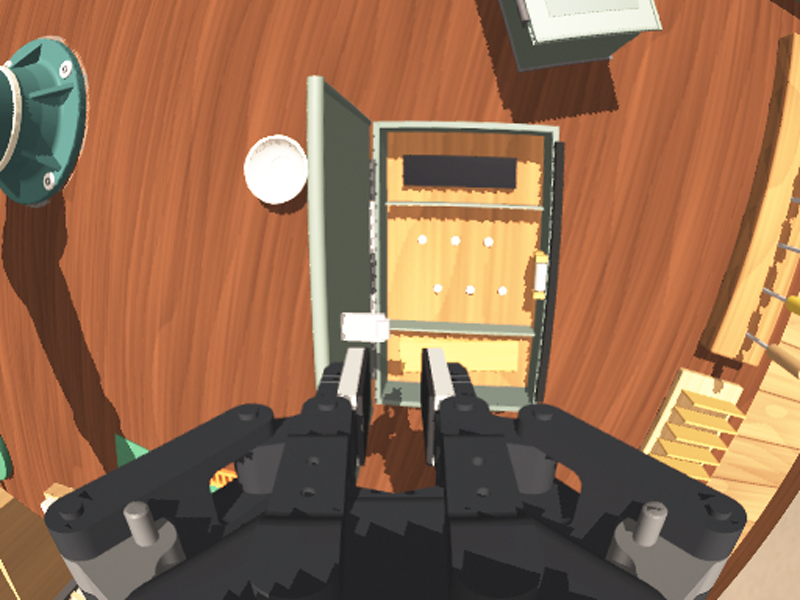

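```bash
python3 - <<'E'
from h import *
w=save('wrist'); o=w['obs'];R=Ro.from_rotvec(o['eef_rot']).as_matrix()
for x in(-.011,0,.011):
  for z in(-.02,-.01,0,.01,.022):
    print(x,z,[np.round(wproj(w,o['tcp_pos']+R@[x,y,z])*800/512) for y in(-.0085,.0085)])
c=save('side'); I=c['pixels'][110:150,215:260,::-1]
A=cv2.resize(I,(720,640),interpolation=cv2.INTER_CUBIC)[:600]; cv2.imwrite('pics/s3.png',A)
for z in(-.03,-.02,-.01,0,.01,.022): print(z,[np.round((np.array(proj(c,o['tcp_pos']+R@[x,y,z]))-[215,110])*16) for y in(-.0085,.0085) for x in(-.011,.011)])
print(o['grip_width'],o['time_s'],o['ft_force'])
E
```

```text
-0.011 -0.02 [array([369., 420.]), array([422., 420.])]
-0.011 -0.01 [array([371., 405.]), array([420., 405.])]
-0.011 0 [array([372., 392.]), array([419., 392.])]
-0.011 0.01 [array([373., 380.]), array([418., 380.])]
-0.011 0.022 [array([374., 367.]), array([416., 367.])]
0 -0.02 [array([368., 390.]), array([423., 390.])]
0 -0.01 [array([370., 376.]), array([421., 376.])]
0 0 [array([371., 364.]), array([420., 364.])]
0 0.01 [array([373., 354.]), array([418., 354.])]
0 0.022 [array([374., 342.]), array([417., 342.])]
0.011 -0.02 [array([368., 357.]), array([423., 357.])]
0.011 -0.01 [array([369., 346.]), array([422., 346.])]
0.011 0 [array([371., 335.]), array([420., 335.])]
0.011 0.01 [array([372., 326.]), array([419., 326.])]
0.011 0.022 [array([374., 316.]), array([417., 316.])]
-0.03 [array([395., 252.]), array([399., 302.]), array([305., 265.]), array([307., 315.])]
-0.02 [array([403., 301.]), array([406., 351.]), array([313., 314.]), array([315., 364.])]
-0.01 [array([410., 350.]), array([414., 400.]), array([321., 362.]), array([323., 413.])]
0 [array([417., 398.]), array([421., 449.]), array([328., 410.]), array([331., 461.])]
0.01 [array([425., 445.]), array([429., 497.]), array([336., 458.]), array([339., 509.])]
0.022 [array([433., 502.]), array([438., 554.]), array([345., 514.]), array([348., 566.])]
0.01705911782205824 4.3833 [-0.04977952 -0.31636687 -0.27112581]
```

View pics/s3.png

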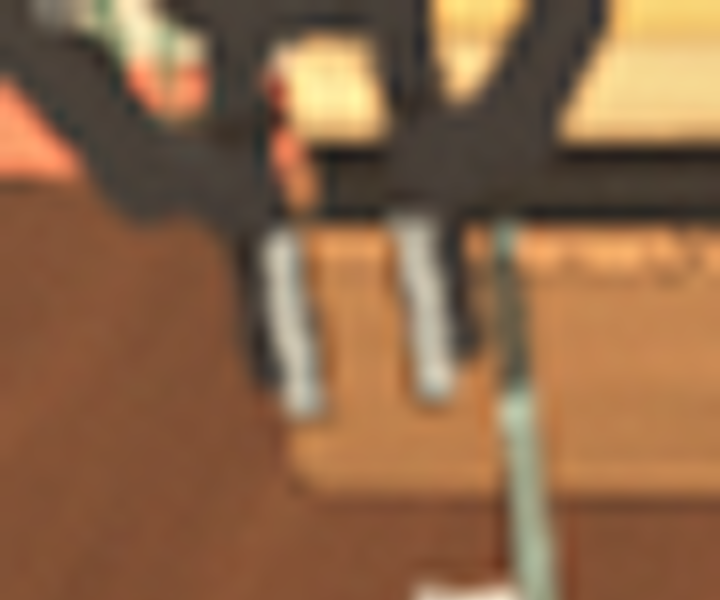

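The side and wrist views agree on two things. The flap is untouched at about 1.48 rad. The pad tips stand near the TCP (tool z ≈ -8 mm), not 22 mm ahead of it, so the fingers passed above the hem. I'll go back up and descend deeper, using the measured tip position.

Emit:
{"op": "carry_out", "data": {"motion": [{"dx": 0,"dy": 0,"dz": 0.015,"ax": 0,"ay": 0,"az": 0,"jaw": 0.3},{"dx": -0.007,"dy": -0.002,"dz": 0.015,"ax": 0,"ay": 0,"az": 0,"jaw": 0.35},{"dx": -0.007,"dy": -0.002,"dz": 0,"ax": 0,"ay": 0,"az": 0,"jaw": 0.35},{"dx": -0.0076,"dy": -0.002,"dz": 0,"ax": 0,"ay": 0,"az": 0,"jaw": 0.35},{"dx": 0,"dy": 0,"dz": 0,"ax": 0,"ay": 0,"az": 0,"jaw": 0.35},{"dx": -0.0014,"dy": -0.0004,"dz": -0.01,"ax": 0,"ay": 0,"az": 0,"jaw": 0.35},{"dx": -0.0014,"dy": -0.0004,"dz": -0.01,"ax": 0,"ay": 0,"az": 0,"jaw": 0.35},{"dx": -0.0014,"dy": -0.0004,"dz": -0.01,"ax": 0,"ay": 0,"az": 0,"jaw": 0.35},{"dx": -0.0014,"dy": -0.0004,"dz": -0.01,"ax": 0,"ay": 0,"az": 0,"jaw": 0.35},{"dx": -0.0014,"dy": -0.0004,"dz": -0.01,"ax": 0,"ay": 0,"az": 0,"jaw": 0.35},{"dx": -0.0007,"dy": -0.0002,"dz": -0.005,"ax": 0,"ay": 0,"az": 0,"jaw": 0.3},{"dx": 0,"dy": 0,"dz": 0,"ax": 0,"ay": 0,"az": 0,"jaw": 0.25}]}}

```text
time_s: 5.48
tcp_pos: [0.5158, -0.0433, 0.2453]
eef_rot: [-1.866, -2.406, 0.176]
ft_force: [0.8, 0.5, -0.0]
grip_width: 0.0213
```

```bash
python3 - <<'E'
from h import *
c=save('side'); o=c['obs']; R=Ro.from_rotvec(o['eef_rot']).as_matrix(); print(np.round(o['tcp_pos'],4),np.round(o['ft_force'],2),o['grip_width'],np.round(R[:,2],3))
I=c['pixels'][105:165,215:275,::-1]
A=cv2.resize(I,(600,600),interpolation=cv2.INTER_CUBIC); cv2.imwrite('pics/s4.png',A)
print('hem mid',(np.array(proj(c,hem(1.48)))-[215,105])*10)
E
```

```text
[ 0.5158 -0.0433  0.2453] [ 0.81  0.53 -0.01] 0.021266415382918347 [-0.143 -0.035 -0.989]
hem mid [321.43450931 331.76752595]
```

View pics/s4.png

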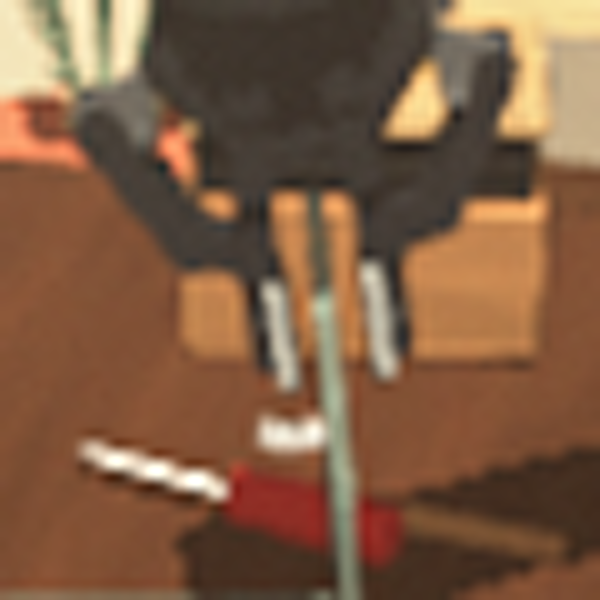

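Now the fingers straddle the hem (hem mid (321,332) in the crop; tips at y ≈ 385 on either side, about 13 mm below it). Replanning with the measured tip position.

```bash
cat > p2.py <<'E'
from plan import *
pts=[(1.42,10,-5),(1.34,12,-5),(1.26,15,-5),(1.2,17,0),(1.1,20,5.5),(1.0,24,5.5),(.9,28,5.5),(.8,32,6),(.7,36,6),(.6,40,7),(.5,42,7.5),(.4,42,8),(.3,42,8),(.2,42,8),(.13,42,8)]
p0=np.array([.5158,-.0433,.2453]);a0=8.2
for t in pts:
    p=tcp(*t,s=-.0215); print(t,np.round(p,4),np.round(1000*(p-p0),1),np.round((t[1]-a0)*-E_,2)); p0=p;a0=t[1]
E
python3 p2.py
```

```text
(1.42, 10, -5) [ 0.5308 -0.0392  0.2438] [15.   4.1 -1.5] [-0.45  1.74 -0.  ]
(1.34, 12, -5) [ 0.5409 -0.0366  0.2417] [10.   2.6 -2.2] [-0.5   1.94 -0.  ]
(1.26, 15, -5) [ 0.5503 -0.0342  0.2386] [ 9.5  2.4 -3. ] [-0.75  2.9  -0.  ]
(1.2, 17, 0) [ 0.5527 -0.0336  0.2373] [ 2.4  0.6 -1.3] [-0.5   1.94 -0.  ]
(1.1, 20, 5.5) [ 0.5592 -0.0319  0.2337] [ 6.5  1.7 -3.6] [-0.75  2.9  -0.  ]
(1.0, 24, 5.5) [ 0.5699 -0.0291  0.2276] [10.7  2.8 -6.1] [-1.    3.87 -0.  ]
(0.9, 28, 5.5) [ 0.58   -0.0265  0.2203] [10.   2.6 -7.3] [-1.    3.87 -0.  ]
(0.8, 32, 6) [ 0.5888 -0.0243  0.2123] [ 8.8  2.3 -8. ] [-1.    3.87 -0.  ]
(0.7, 36, 6) [ 0.5972 -0.0221  0.2031] [ 8.4  2.2 -9.2] [-1.    3.87 -0.  ]
(0.6, 40, 7) [ 0.6039 -0.0204  0.1937] [ 6.7  1.7 -9.4] [-1.    3.87 -0.  ]
(0.5, 42, 7.5) [ 0.6103 -0.0187  0.1826] [  6.4   1.7 -11.1] [-0.5   1.94 -0.  ]
(0.4, 42, 8) [ 0.6159 -0.0173  0.1702] [  5.6   1.4 -12.4] [-0.  0. -0.]
(0.3, 42, 8) [ 0.6206 -0.0161  0.1568] [  4.7   1.2 -13.3] [-0.  0. -0.]
(0.2, 42, 8) [ 0.624  -0.0152  0.1431] [  3.4   0.9 -13.8] [-0.  0. -0.]
(0.13, 42, 8) [ 0.6256 -0.0148  0.1333] [ 1.6  0.4 -9.8] [-0.  0. -0.]
```

Emit:
{"op": "carry_out", "data": {"motion": [{"dx": 0,"dy": 0,"dz": 0,"ax": 0,"ay": 0,"az": 0,"jaw": 0.2},{"dx": 0.0025,"dy": 0.0007,"dz": -0.0002,"ax": -0.1,"ay": 0.4,"az": 0,"jaw": 0.2},{"dx": 0.0025,"dy": 0.0007,"dz": -0.0002,"ax": -0.1,"ay": 0.4,"az": 0,"jaw": 0.2},{"dx": 0.0025,"dy": 0.0007,"dz": -0.0003,"ax": -0.1,"ay": 0.4,"az": 0,"jaw": 0.2},{"dx": 0.0025,"dy": 0.0007,"dz": -0.0004,"ax": -0.1,"ay": 0.4,"az": 0,"jaw": 0.2},{"dx": 0.0025,"dy": 0.0007,"dz": -0.0004,"ax": -0.1,"ay": 0.4,"az": 0,"jaw": 0.2},{"dx": 0.0025,"dy": 0.0007,"dz": -0.0005,"ax": -0.1,"ay": 0.4,"az": 0,"jaw": 0.2},{"dx": 0.0025,"dy": 0.0007,"dz": -0.0005,"ax": -0.1,"ay": 0.4,"az": 0,"jaw": 0.2}]}}

```text
time_s: 6.2
tcp_pos: [0.535, -0.0381, 0.2446]
eef_rot: [-1.847, -2.38, 0.231]
ft_force: [0.1, 0.6, 0.2]
grip_width: 0.0167
```

Emit:
{"op": "carry_out", "data": {"motion": [{"dx": 0.002,"dy": 0.0005,"dz": -0.0005,"ax": -0.1,"ay": 0.4,"az": 0,"jaw": 0.2},{"dx": 0.002,"dy": 0.0005,"dz": -0.0005,"ax": -0.1,"ay": 0.4,"az": 0,"jaw": 0.2},{"dx": 0.002,"dy": 0.0005,"dz": -0.0005,"ax": -0.1,"ay": 0.4,"az": 0,"jaw": 0.2},{"dx": 0,"dy": 0,"dz": 0,"ax": 0,"ay": 0,"az": 0,"jaw": 0.2}]}}

```text
time_s: 6.53
tcp_pos: [0.5413, -0.0364, 0.2429]
eef_rot: [-1.837, -2.368, 0.255]
ft_force: [-0.5, 1.1, 0.5]
grip_width: 0.0167
```

```bash
cat > look.py <<'E'
import sys
from h import *
# flap angle estimate from the wrist view: hem edge pixels not needing viewing -> save crop of side+wrist
c=save('side'); o=c['obs']; R=Ro.from_rotvec(o['eef_rot']).as_matrix()
print(np.round(o['tcp_pos'],4),np.round(o['ft_force'],2),o['grip_width'],'alpha',np.degrees(np.arctan2(-R[:,2]@U,-R[2,2])),o['time_s'])
A=cv2.resize(c['pixels'][110:215,200:270,::-1],(400,600),interpolation=cv2.INTER_CUBIC)
w=save('wrist'); B=cv2.resize(w['pixels'][:,:,::-1],(400,300),interpolation=cv2.INTER_AREA)
I=np.zeros((600,800,3),np.uint8); I[:,:400]=A; I[:300,400:]=B; cv2.imwrite('pics/'+sys.argv[1],I)
for th in map(float,sys.argv[2:]): print(th,'side near/mid',[np.round((np.array(proj(c,hem(th,k)))-[200,110])*40/7) for k in(-.1,0)],'wrist',[np.round(wproj(w,hem(th,k))*400/512)+[400,0] for k in(-.1,0)])
E
python3 look.py l1.png 1.4 1.3 1.2
```

```text
[ 0.5413 -0.0364  0.2429] [-0.51  1.06  0.55] 0.01672641965708561 alpha 12.358641536757178 6.5333
1.4 side near/mid [array([256., 253.]), array([248., 164.])] wrist [array([574.,  28.]), array([576., 195.])]
1.3 side near/mid [array([228., 259.]), array([222., 169.])] wrist [array([599.,  28.]), array([599., 195.])]
1.2 side near/mid [array([200., 268.]), array([196., 177.])] wrist [array([624.,  29.]), array([621., 194.])]
```

View pics/l1.png

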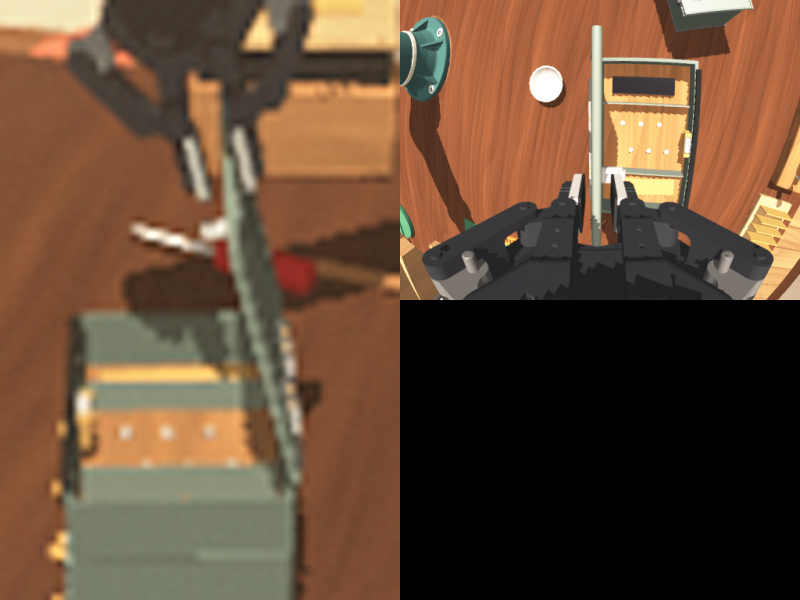

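The flap is at about 1.31 rad (hem at wrist crop x ≈ 597), lying between the pads. Easing it over onto the front finger.

Emit:
{"op": "carry_out", "data": {"motion": [{"dx": 0.003,"dy": 0.0008,"dz": -0.0014,"ax": -0.25,"ay": 0.9,"az": 0,"jaw": 0.2},{"dx": 0.003,"dy": 0.0008,"dz": -0.0014,"ax": -0.25,"ay": 0.9,"az": 0,"jaw": 0.2},{"dx": 0.003,"dy": 0.0008,"dz": -0.0015,"ax": -0.25,"ay": 0.9,"az": 0,"jaw": 0.2},{"dx": 0.002,"dy": 0.0005,"dz": -0.0012,"ax": -0.4,"ay": 1.6,"az": 0,"jaw": 0.2},{"dx": 0.002,"dy": 0.0005,"dz": -0.0012,"ax": -0.4,"ay": 1.6,"az": 0,"jaw": 0.2},{"dx": 0.002,"dy": 0.0005,"dz": -0.0012,"ax": -0.4,"ay": 1.6,"az": 0,"jaw": 0.2}]}}

```text
time_s: 7.13
tcp_pos: [0.5567, -0.0325, 0.2352]
eef_rot: [-1.776, -2.289, 0.406]
ft_force: [1.3, -0.1, 1.1]
grip_width: 0.0172
```

Emit:
{"op": "carry_out", "data": {"motion": [{"dx": 0,"dy": 0,"dz": 0,"ax": 0,"ay": 0,"az": 0,"jaw": 0.2},{"dx": 0,"dy": 0,"dz": 0,"ax": 0,"ay": 0,"az": 0,"jaw": 0.2}]}}

```text
time_s: 7.3
tcp_pos: [0.557, -0.0322, 0.2348]
eef_rot: [-1.777, -2.291, 0.403]
ft_force: [2.1, 0.1, -0.3]
grip_width: 0.0167
```

```bash
python3 look.py l2.png 1.3 1.2 1.1 1.0; python3 - <<'E'
from h import *
# hem location along row of near end in wrist: print bright greenish-grey run
w=save('wrist'); P=w['pixels'].astype(int)
for row in(60,90,120):
    r=P[row]; m=(r[:,1]>=r[:,0]-5)&(r[:,1]>120)&(abs(r[:,1]-r[:,2])<40)
    x=np.where(m)[0]; print(row,x.tolist()[:40])
    print([ (th,[np.round(wproj(w,hem(th,k)),0).tolist() for k in(-.1,-.05,-.03)]) for th in(1.3,1.2,1.1,1.0)])
E
```

```text
[ 0.557  -0.0322  0.2348] [ 2.1   0.14 -0.32] 0.016688307380060666 alpha 19.997653573490854 7.3
1.3 side near/mid [array([228., 259.]), array([222., 169.])] wrist [array([562.,  28.]), array([566., 196.])]
1.2 side near/mid [array([200., 268.]), array([196., 177.])] wrist [array([588.,  27.]), array([589., 197.])]
1.1 side near/mid [array([174., 278.]), array([172., 187.])] wrist [array([613.,  28.]), array([611., 196.])]
1.0 side near/mid [array([149., 291.]), array([149., 200.])] wrist [array([638.,  30.]), array([633., 194.])]
60 [41, 51, 52, 76, 77, 78, 79, 80, 81, 82, 83, 253, 254, 255, 256, 257, 258, 259, 260, 261, 262, 263, 264, 265, 266, 267, 268, 269, 270, 271, 272, 273]
[(1.3, [[209.0, 36.0], [209.0, 148.0], [211.0, 192.0]]), (1.2, [[241.0, 35.0], [241.0, 148.0], [242.0, 192.0]]), (1.1, [[274.0, 35.0], [274.0, 148.0], [273.0, 192.0]]), (1.0, [[305.0, 38.0], [304.0, 147.0], [303.0, 190.0]])]
90 [68, 69, 70, 71, 72, 73, 74, 75, 76, 77, 78, 79, 187, 188, 211, 212, 213, 244, 245, 246, 247, 248, 249, 250, 251, 252, 253, 254, 255, 256, 257, 258, 259, 260, 261, 262, 263, 264, 265, 266]
[(1.3, [[209.0, 36.0], [209.0, 148.0], [211.0, 192.0]]), (1.2, [[241.0, 35.0], [241.0, 148.0], [242.0, 192.0]]), (1.1, [[274.0, 35.0], [274.0, 148.0], [273.0, 192.0]]), (1.0, [[305.0, 38.0], [304.0, 147.0], [303.0, 190.0]])]
120 [184, 185, 186, 187, 188, 189, 190, 191, 192, 193, 194, 195, 196, 197, 198, 199, 200, 201, 202, 203, 204, 205, 206, 207, 208, 209, 210, 211, 212, 213, 214, 215, 244, 257, 258, 259, 260, 261, 262, 263]
[(1.3, [[209.0, 36.0], [209.0, 148.0], [211.0, 192.0]]), (1.2, [[241.0, 35.0], [241.0, 148.0], [242.0, 192.0]]), (1.1, [[274.0, 35.0], [274.0, 148.0], [273.0, 192.0]]), (1.0, [[305.0, 38.0], [304.0, 147.0], [303.0, 190.0]])]
```

The force is +2.1 N in x and the hem is at about 1.12 rad, so the front finger is carrying the flap. Lowering it steadily.

Emit:
{"op": "carry_out", "data": {"motion": [{"dx": 0.0036,"dy": 0.0009,"dz": -0.002,"ax": -0.33,"ay": 1.3,"az": 0,"jaw": 0.2},{"dx": 0.0036,"dy": 0.0009,"dz": -0.002,"ax": -0.33,"ay": 1.3,"az": 0,"jaw": 0.2},{"dx": 0.0036,"dy": 0.0009,"dz": -0.002,"ax": -0.33,"ay": 1.3,"az": 0,"jaw": 0.2},{"dx": 0.0033,"dy": 0.0009,"dz": -0.0024,"ax": -0.33,"ay": 1.3,"az": 0,"jaw": 0.2},{"dx": 0.0033,"dy": 0.0009,"dz": -0.0024,"ax": -0.33,"ay": 1.3,"az": 0,"jaw": 0.2},{"dx": 0.0033,"dy": 0.0009,"dz": -0.0024,"ax": -0.33,"ay": 1.3,"az": 0,"jaw": 0.2},{"dx": 0.0029,"dy": 0.0008,"dz": -0.0027,"ax": -0.33,"ay": 1.3,"az": 0,"jaw": 0.21},{"dx": 0.0029,"dy": 0.0008,"dz": -0.0027,"ax": -0.33,"ay": 1.3,"az": 0,"jaw": 0.21},{"dx": 0.0029,"dy": 0.0008,"dz": -0.0027,"ax": -0.33,"ay": 1.3,"az": 0,"jaw": 0.21},{"dx": 0,"dy": 0,"dz": 0,"ax": 0,"ay": 0,"az": 0,"jaw": 0.21}]}}

```text
time_s: 8.28
tcp_pos: [0.5863, -0.0248, 0.2126]
eef_rot: [-1.673, -2.156, 0.621]
ft_force: [3.6, 0.5, -0.8]
grip_width: 0.0182
```

```bash
cat > ang.py <<'E'
import sys
from h import *
# flap angle: side view, near end of hem (k=-.1): score along the near side edge of flap by color transitions in wrist instead
w=save('wrist'); P=w['pixels'].astype(int); o=w['obs']; R=Ro.from_rotvec(o['eef_rot']).as_matrix()
print(np.round(o['tcp_pos'],4),np.round(o['ft_force'],2),round(o['grip_width'],4),'alpha',np.degrees(np.arctan2(-R[:,2]@U,-R[2,2])),o['time_s'])
for k in(-.08,-.06):
  s=''
  for th in np.arange(float(sys.argv[1]),float(sys.argv[2]),-.02):
    # hem outer limit: 3 mm beyond centre
    u,v=wproj(w,hem(th,k)).round().astype(int); r=P[v,u]; s+=f"{th:.2f}:{r.tolist()} "
  print(k,s)
E
python3 ang.py 1.0 0.5; python3 look.py l3.png 0.9 0.8 0.7
```

```text
[ 0.5863 -0.0248  0.2126] [ 3.56  0.46 -0.77] 0.0182 alpha 32.17773601957844 8.2833
-0.08 1.00:[218, 131, 84] 0.98:[201, 120, 76] 0.96:[182, 107, 69] 0.94:[194, 113, 73] 0.92:[181, 188, 163] 0.90:[182, 189, 163] 0.88:[181, 188, 163] 0.86:[182, 189, 164] 0.84:[181, 188, 163] 0.82:[244, 246, 233] 0.80:[165, 170, 149] 0.78:[125, 96, 70] 0.76:[134, 99, 68] 0.74:[170, 109, 66] 0.72:[154, 100, 61] 0.70:[164, 107, 65] 0.68:[159, 103, 62] 0.66:[173, 112, 67] 0.64:[156, 101, 61] 0.62:[155, 100, 61] 0.60:[169, 108, 66] 0.58:[163, 106, 65] 0.56:[169, 109, 67] 0.54:[168, 107, 66] 0.52:[149, 97, 59] 
-0.06 1.00:[255, 255, 255] 0.98:[255, 255, 255] 0.96:[255, 255, 255] 0.94:[179, 167, 158] 0.92:[152, 161, 144] 0.90:[152, 161, 144] 0.88:[153, 162, 145] 0.86:[153, 161, 144] 0.84:[181, 189, 163] 0.82:[240, 243, 228] 0.80:[156, 161, 140] 0.78:[180, 117, 70] 0.76:[174, 113, 69] 0.74:[253, 207, 126] 0.72:[236, 165, 97] 0.70:[254, 221, 138] 0.68:[253, 213, 130] 0.66:[171, 111, 67] 0.64:[253, 207, 127] 0.62:[161, 105, 64] 0.60:[206, 135, 81] 0.58:[154, 100, 61] 0.56:[242, 175, 105] 0.54:[159, 103, 62] 0.52:[156, 102, 62] 
[ 0.5859 -0.0248  0.213 ] [ 2.92 -0.45 -1.41] 0.017813787652646195 alpha 32.14756589810813 8.3333
0.9 side near/mid [array([126., 306.]), array([127., 214.])] wrist [array([590.,  26.]), array([590., 198.])]
0.8 side near/mid [array([105., 323.]), array([108., 230.])] wrist [array([615.,  27.]), array([613., 197.])]
0.7 side near/mid [array([ 86., 341.]), array([ 90., 247.])] wrist [array([639.,  29.]), array([634., 194.])]
```

The angle is about 0.81 rad, as planned, with 3 N of support. Continuing.

Emit:
{"op": "carry_out", "data": {"motion": [{"dx": 0.0028,"dy": 0.0007,"dz": -0.0031,"ax": -0.33,"ay": 1.3,"az": 0,"jaw": 0.21},{"dx": 0.0028,"dy": 0.0007,"dz": -0.0031,"ax": -0.33,"ay": 1.3,"az": 0,"jaw": 0.21},{"dx": 0.0028,"dy": 0.0007,"dz": -0.0031,"ax": -0.33,"ay": 1.3,"az": 0,"jaw": 0.21},{"dx": 0.0022,"dy": 0.0006,"dz": -0.0031,"ax": -0.33,"ay": 1.3,"az": 0,"jaw": 0.22},{"dx": 0.0022,"dy": 0.0006,"dz": -0.0031,"ax": -0.33,"ay": 1.3,"az": 0,"jaw": 0.23},{"dx": 0.0022,"dy": 0.0006,"dz": -0.0031,"ax": -0.33,"ay": 1.3,"az": 0,"jaw": 0.235},{"dx": 0.0021,"dy": 0.0006,"dz": -0.0037,"ax": -0.17,"ay": 0.65,"az": 0,"jaw": 0.24},{"dx": 0.0021,"dy": 0.0006,"dz": -0.0037,"ax": -0.17,"ay": 0.65,"az": 0,"jaw": 0.245},{"dx": 0.0021,"dy": 0.0006,"dz": -0.0037,"ax": -0.17,"ay": 0.65,"az": 0,"jaw": 0.25},{"dx": 0,"dy": 0,"dz": 0,"ax": 0,"ay": 0,"az": 0,"jaw": 0.25}]}}

```text
time_s: 9.27
tcp_pos: [0.6069, -0.0191, 0.1826]
eef_rot: [-1.58, -2.036, 0.786]
ft_force: [4.0, 0.9, -2.7]
grip_width: 0.0212
```

```bash
python3 ang.py 0.66 0.3; python3 look.py l4.png 0.5
```

```text
[ 0.6069 -0.0191  0.1826] [ 4.02  0.93 -2.72] 0.0212 alpha 42.262529195218804 9.2667
-0.08 0.66:[220, 225, 200] 0.64:[220, 226, 201] 0.62:[219, 225, 200] 0.60:[220, 226, 201] 0.58:[220, 226, 201] 0.56:[220, 226, 201] 0.54:[220, 226, 201] 0.52:[245, 246, 234] 0.50:[167, 172, 150] 0.48:[152, 98, 61] 0.46:[167, 108, 67] 0.44:[160, 104, 63] 0.42:[173, 112, 69] 0.40:[161, 104, 65] 0.38:[161, 104, 64] 0.36:[176, 115, 70] 0.34:[160, 103, 62] 0.32:[174, 112, 70] 
-0.06 0.66:[188, 197, 176] 0.64:[187, 197, 175] 0.62:[188, 198, 176] 0.60:[188, 197, 175] 0.58:[188, 197, 176] 0.56:[221, 226, 202] 0.54:[213, 218, 192] 0.52:[242, 244, 229] 0.50:[156, 161, 141] 0.48:[158, 102, 63] 0.46:[173, 113, 69] 0.44:[165, 107, 65] 0.42:[159, 103, 62] 0.40:[169, 109, 68] 0.38:[166, 108, 67] 0.36:[179, 116, 72] 0.34:[146, 93, 59] 0.32:[165, 107, 66] 
[ 0.6066 -0.0192  0.1832] [ 2.77  0.43 -2.74] 0.021219643876795573 alpha 42.25733116163587 9.3167
0.5 side near/mid [array([ 56., 381.]), array([ 62., 286.])] wrist [array([619.,  27.]), array([616., 198.])]
```

View pics/l4.png

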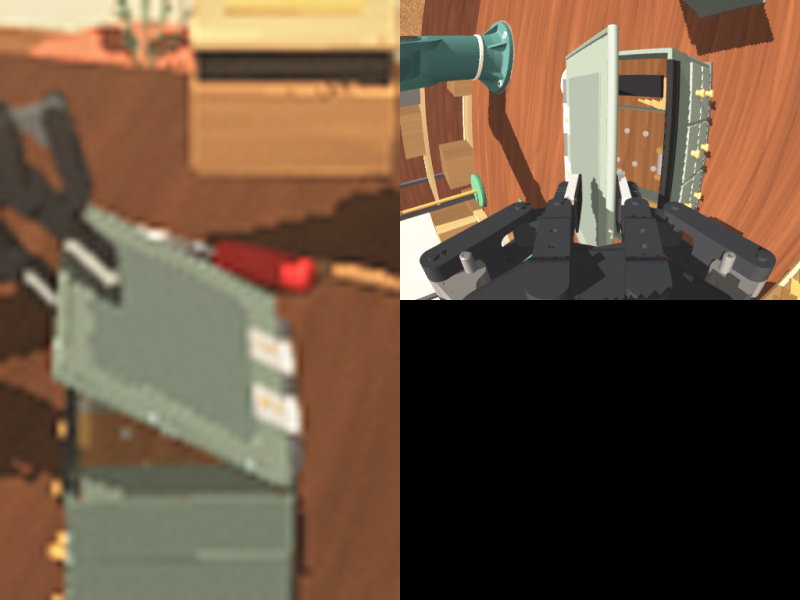

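About 0.51 rad, with the lower finger under the hem and the upper one over the sheet. Continuing to about 0.2.

Emit:
{"op": "carry_out", "data": {"motion": [{"dx": 0.0019,"dy": 0.0005,"dz": -0.0041,"ax": 0,"ay": 0,"az": 0,"jaw": 0.255},{"dx": 0.0019,"dy": 0.0005,"dz": -0.0041,"ax": 0,"ay": 0,"az": 0,"jaw": 0.26},{"dx": 0.0019,"dy": 0.0005,"dz": -0.0041,"ax": 0,"ay": 0,"az": 0,"jaw": 0.265},{"dx": 0.0016,"dy": 0.0004,"dz": -0.0044,"ax": 0,"ay": 0,"az": 0,"jaw": 0.27},{"dx": 0.0016,"dy": 0.0004,"dz": -0.0044,"ax": 0,"ay": 0,"az": 0,"jaw": 0.27},{"dx": 0.0016,"dy": 0.0004,"dz": -0.0044,"ax": 0,"ay": 0,"az": 0,"jaw": 0.27},{"dx": 0.0011,"dy": 0.0003,"dz": -0.0045,"ax": 0,"ay": 0,"az": 0,"jaw": 0.27},{"dx": 0.0011,"dy": 0.0003,"dz": -0.0045,"ax": 0,"ay": 0,"az": 0,"jaw": 0.27},{"dx": 0,"dy": 0,"dz": 0,"ax": 0,"ay": 0,"az": 0,"jaw": 0.27}]}}

```text
time_s: 10.17
tcp_pos: [0.6195, -0.016, 0.1484]
eef_rot: [-1.581, -2.037, 0.785]
ft_force: [3.7, 0.9, -3.6]
grip_width: 0.023
```

```bash
python3 ang.py 0.34 0.08
```

```text
[ 0.6195 -0.016   0.1484] [ 3.68  0.92 -3.64] 0.023 alpha 42.19250044126494 10.1667
-0.08 0.34:[227, 232, 209] 0.32:[227, 232, 209] 0.30:[227, 232, 209] 0.28:[220, 227, 201] 0.26:[240, 243, 227] 0.24:[187, 193, 169] 0.22:[156, 100, 61] 0.20:[162, 105, 63] 0.18:[59, 58, 53] 0.16:[70, 65, 62] 0.14:[36, 36, 34] 0.12:[36, 36, 34] 0.10:[60, 59, 52] 
-0.06 0.34:[177, 184, 162] 0.32:[227, 232, 210] 0.30:[227, 232, 209] 0.28:[212, 219, 194] 0.26:[236, 239, 223] 0.24:[178, 185, 159] 0.22:[148, 96, 59] 0.20:[142, 93, 58] 0.18:[36, 35, 34] 0.16:[37, 36, 35] 0.14:[34, 34, 32] 0.12:[32, 32, 31] 0.10:[35, 33, 33]
```

Emit:
{"op": "carry_out", "data": {"motion": [{"dx": 0.0009,"dy": 0.0002,"dz": -0.0027,"ax": 0,"ay": 0,"az": 0,"jaw": 0.27},{"dx": 0.0008,"dy": 0.0002,"dz": -0.0027,"ax": 0,"ay": 0,"az": 0,"jaw": 0.27},{"dx": 0.0007,"dy": 0.0002,"dz": -0.0025,"ax": 0,"ay": 0,"az": 0,"jaw": 0.27},{"dx": 0.0006,"dy": 0.0002,"dz": -0.002,"ax": 0,"ay": 0,"az": 0,"jaw": 0.27},{"dx": 0.0004,"dy": 0.0001,"dz": -0.002,"ax": 0,"ay": 0,"az": 0,"jaw": 0.27},{"dx": 0,"dy": 0,"dz": 0,"ax": 0,"ay": 0,"az": 0,"jaw": 0.27}]}}

```text
time_s: 10.72
tcp_pos: [0.6222, -0.0152, 0.1373]
eef_rot: [-1.58, -2.036, 0.786]
ft_force: [0.8, -0.3, -4.0]
grip_width: 0.023
```

Emit:
{"op": "carry_out", "data": {"motion": [{"dx": 0.0003,"dy": 0.0001,"dz": -0.0015,"ax": 0,"ay": 0,"az": 0,"jaw": 0.27},{"dx": 0.0003,"dy": 0.0001,"dz": -0.0015,"ax": 0,"ay": 0,"az": 0,"jaw": 0.27},{"dx": 0,"dy": 0,"dz": 0,"ax": 0,"ay": 0,"az": 0,"jaw": 0.27}]}}

```text
time_s: 10.97
tcp_pos: [0.623, -0.015, 0.1346]
eef_rot: [-1.58, -2.037, 0.786]
ft_force: [0.3, -0.3, -3.8]
grip_width: 0.023
```

```bash
python3 ang.py 0.24 0.04
```

```text
[ 0.623  -0.015   0.1346] [ 0.28 -0.27 -3.84] 0.023 alpha 42.23381093358559 10.9667
-0.08 0.24:[226, 230, 206] 0.22:[226, 229, 205] 0.20:[226, 230, 206] 0.18:[226, 230, 206] 0.16:[234, 237, 218] 0.14:[208, 216, 190] 0.12:[95, 98, 87] 0.10:[33, 32, 31] 0.08:[34, 34, 32] 0.06:[67, 69, 62] 
-0.06 0.24:[227, 230, 206] 0.22:[227, 230, 207] 0.20:[227, 230, 206] 0.18:[227, 230, 206] 0.16:[232, 236, 215] 0.14:[201, 208, 183] 0.12:[69, 73, 65] 0.10:[32, 31, 31] 0.08:[33, 32, 31] 0.06:[48, 49, 46]
```

Emit:
{"op": "carry_out", "data": {"motion": [{"dx": 0.0002,"dy": 0,"dz": -0.0015,"ax": 0,"ay": 0,"az": 0,"jaw": 0.27},{"dx": 0.0002,"dy": 0,"dz": -0.0015,"ax": 0,"ay": 0,"az": 0,"jaw": 0.27},{"dx": 0,"dy": 0,"dz": 0,"ax": 0,"ay": 0,"az": 0,"jaw": 0.27}]}}

```text
time_s: 11.27
tcp_pos: [0.6235, -0.0148, 0.1316]
eef_rot: [-1.58, -2.037, 0.785]
ft_force: [1.6, 0.8, -3.1]
grip_width: 0.0229
```

```bash
python3 ang.py 0.24 0.04
```

```text
[ 0.6235 -0.0148  0.1316] [ 1.58  0.84 -3.11] 0.0229 alpha 42.217545976849145 11.2667
-0.08 0.24:[225, 228, 204] 0.22:[225, 228, 204] 0.20:[225, 228, 204] 0.18:[225, 228, 204] 0.16:[225, 229, 204] 0.14:[232, 236, 215] 0.12:[207, 213, 188] 0.10:[93, 96, 85] 0.08:[32, 32, 31] 0.06:[31, 31, 30] 
-0.06 0.24:[192, 203, 180] 0.22:[226, 229, 204] 0.20:[225, 229, 204] 0.18:[226, 229, 205] 0.16:[226, 229, 205] 0.14:[231, 235, 214] 0.12:[200, 206, 182] 0.10:[104, 108, 93] 0.08:[32, 32, 31] 0.06:[46, 46, 43]
```

Emit:
{"op": "carry_out", "data": {"motion": [{"dx": 0.0002,"dy": 0,"dz": -0.0015,"ax": 0,"ay": 0,"az": 0,"jaw": 0.27},{"dx": 0.0002,"dy": 0,"dz": -0.0015,"ax": 0,"ay": 0,"az": 0,"jaw": 0.27},{"dx": 0,"dy": 0,"dz": 0,"ax": 0,"ay": 0,"az": 0,"jaw": 0.27}]}}

```text
time_s: 11.57
tcp_pos: [0.6239, -0.0147, 0.1286]
eef_rot: [-1.58, -2.037, 0.785]
ft_force: [0.7, 1.1, -3.4]
grip_width: 0.0234
```

```bash
python3 ang.py 0.24 0.04;python3 look.py l5.png 0.15 0.12 0.1
```

```text
[ 0.6239 -0.0147  0.1286] [ 0.68  1.13 -3.38] 0.0234 alpha 42.22715600513441 11.5667
-0.08 0.24:[223, 229, 204] 0.22:[223, 229, 203] 0.20:[222, 229, 203] 0.18:[223, 229, 204] 0.16:[223, 229, 203] 0.14:[223, 229, 205] 0.12:[231, 235, 213] 0.10:[205, 213, 187] 0.08:[117, 121, 105] 0.06:[33, 32, 31] 
-0.06 0.24:[191, 202, 179] 0.22:[195, 205, 183] 0.20:[223, 229, 204] 0.18:[224, 230, 204] 0.16:[223, 229, 204] 0.14:[224, 230, 205] 0.12:[230, 233, 211] 0.10:[213, 220, 194] 0.08:[104, 107, 94] 0.06:[32, 31, 30] 
[ 0.6239 -0.0147  0.1286] [ 0.7   0.32 -4.06] 0.02300833802777023 alpha 42.22160776132795 11.6167
0.15 side near/mid [array([ 29., 459.]), array([ 36., 360.])] wrist [array([606.,  25.]), array([604., 201.])]
0.12 side near/mid [array([ 28., 466.]), array([ 36., 367.])] wrist [array([612.,  26.]), array([610., 199.])]
0.1 side near/mid [array([ 28., 471.]), array([ 35., 371.])] wrist [array([615.,  27.]), array([613., 198.])]
```

View pics/l5.png

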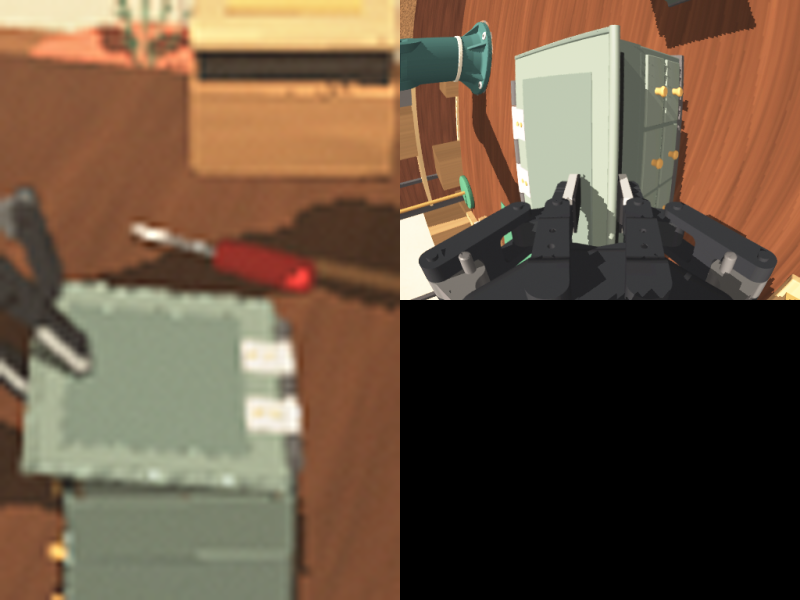

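Emit:
{"op": "carry_out", "data": {"motion": [{"dx": 0.0001,"dy": 0,"dz": -0.001,"ax": 0,"ay": 0,"az": 0,"jaw": 0.27},{"dx": 0.0001,"dy": 0,"dz": -0.001,"ax": 0,"ay": 0,"az": 0,"jaw": 0.27},{"dx": 0,"dy": 0,"dz": 0,"ax": 0,"ay": 0,"az": 0,"jaw": 0.27},{"dx": 0,"dy": 0,"dz": 0,"ax": 0,"ay": 0,"az": 0,"jaw": 0.27}]}}

```text
time_s: 12.05
tcp_pos: [0.624, -0.0147, 0.1268]
eef_rot: [-1.58, -2.037, 0.785]
ft_force: [0.7, 1.1, -3.1]
grip_width: 0.0233
```

```bash
python3 ang.py 0.2 0.02; python3 -c "
from h import *
o=arm.observe();print(o['torque'],o['joint_efforts'])"
```

```text
[ 0.624  -0.0147  0.1268] [ 0.71  1.14 -3.15] 0.0233 alpha 42.232588931348154 12.05
-0.08 0.20:[224, 228, 204] 0.18:[224, 228, 204] 0.16:[224, 228, 204] 0.14:[225, 228, 204] 0.12:[208, 214, 188] 0.10:[231, 234, 214] 0.08:[185, 193, 167] 0.06:[32, 32, 31] 0.04:[89, 94, 84] 
-0.06 0.20:[225, 228, 204] 0.18:[225, 228, 205] 0.16:[226, 229, 205] 0.14:[226, 229, 205] 0.12:[215, 221, 195] 0.10:[229, 232, 211] 0.08:[180, 184, 161] 0.06:[69, 71, 64] 0.04:[90, 94, 84] 
[ 0.52652715 -1.2742465  -0.19531489] [ 8.49274434e-01 -6.76666617e+01 -4.97936949e+00 -1.53757542e+01
 -2.00964825e-02  3.08466554e+00 -7.04973325e-03]
```

Emit:
{"op": "carry_out", "data": {"motion": [{"dx": 0.0001,"dy": 0,"dz": -0.001,"ax": 0,"ay": 0,"az": 0,"jaw": 0.27},{"dx": 0.0001,"dy": 0,"dz": -0.001,"ax": 0,"ay": 0,"az": 0,"jaw": 0.27},{"dx": 0,"dy": 0,"dz": 0,"ax": 0,"ay": 0,"az": 0,"jaw": 0.27},{"dx": 0,"dy": 0,"dz": 0,"ax": 0,"ay": 0,"az": 0,"jaw": 0.27}]}}

```text
time_s: 12.43
tcp_pos: [0.6242, -0.0147, 0.1247]
eef_rot: [-1.58, -2.037, 0.785]
ft_force: [1.3, 1.8, -3.3]
grip_width: 0.0235
```

```bash
python3 ang.py 0.2 0.02
```

```text
[ 0.6242 -0.0147  0.1247] [ 1.27  1.75 -3.31] 0.0235 alpha 42.22933891247089 12.4333
-0.08 0.20:[224, 228, 203] 0.18:[223, 227, 203] 0.16:[223, 227, 203] 0.14:[223, 228, 203] 0.12:[224, 228, 203] 0.10:[220, 227, 200] 0.08:[229, 233, 213] 0.06:[165, 170, 148] 0.04:[88, 93, 83] 
-0.06 0.20:[191, 200, 178] 0.18:[224, 228, 204] 0.16:[224, 228, 204] 0.14:[225, 228, 204] 0.12:[224, 228, 204] 0.10:[224, 228, 204] 0.08:[223, 227, 204] 0.06:[157, 162, 142] 0.04:[88, 94, 83]
```

```bash
python3 look.py l6.png 0.15 0.12 0.1 0.08; python3 - <<'E'
import cv2,numpy as np
for n in('l5.png','l6.png'):
    I=cv2.imread('pics/'+n).astype(int)
    for x in(40,60,90):
        c=I[440:510:5,x,1]; print(n,x,c.tolist())
E
```

```text
[ 0.6242 -0.0147  0.1247] [ 0.61  1.87 -3.64] 0.023152498755809905 alpha 42.23213030133342 12.4833
0.15 side near/mid [array([ 29., 459.]), array([ 36., 360.])] wrist [array([600.,  23.]), array([600., 203.])]
0.12 side near/mid [array([ 28., 466.]), array([ 36., 367.])] wrist [array([606.,  25.]), array([605., 201.])]
0.1 side near/mid [array([ 28., 471.]), array([ 35., 371.])] wrist [array([610.,  26.]), array([609., 200.])]
0.08 side near/mid [array([ 28., 475.]), array([ 35., 375.])] wrist [array([614.,  26.]), array([612., 198.])]
l5.png 40 [176, 175, 175, 175, 169, 175, 162, 82, 46, 50, 51, 49, 49, 61]
l5.png 60 [171, 165, 171, 180, 173, 175, 166, 114, 65, 60, 72, 63, 50, 49]
l5.png 90 [153, 159, 174, 181, 179, 186, 187, 157, 107, 86, 97, 114, 135, 136]
l6.png 40 [175, 175, 174, 176, 175, 163, 169, 169, 97, 44, 48, 50, 47, 49]
l6.png 60 [185, 183, 179, 180, 180, 174, 179, 169, 114, 69, 64, 65, 52, 49]
l6.png 90 [152, 160, 178, 186, 180, 181, 190, 195, 162, 107, 89, 116, 136, 136]
```

Three estimates (wrist, side, kinematics) put the flap at about 0.08 rad, below the slam range. Yet about 3.5 N still shows as carried. To find out what bears it, I'll open the jaws slowly so both fingers clear.

Emit:
{"op": "carry_out", "data": {"motion": [{"dx": 0,"dy": 0,"dz": 0,"ax": 0,"ay": 0,"az": 0,"jaw": 0.29},{"dx": 0,"dy": 0,"dz": 0,"ax": 0,"ay": 0,"az": 0,"jaw": 0.31},{"dx": 0,"dy": 0,"dz": 0,"ax": 0,"ay": 0,"az": 0,"jaw": 0.33},{"dx": 0,"dy": 0,"dz": 0,"ax": 0,"ay": 0,"az": 0,"jaw": 0.33}]}}

```text
time_s: 12.92
tcp_pos: [0.6241, -0.0155, 0.125]
eef_rot: [-1.581, -2.036, 0.787]
ft_force: [-0.1, 0.4, -2.3]
grip_width: 0.0285
```

```bash
cat > meas.py <<'E'
from h import *
c=save('side');o=c['obs']
g=c['pixels'][:,:,1].astype(float)
# near-corner lower edge of the flap, sub-pixel in rows 185..200 at cols 205..212 ; predicted hem bottom rows
out=[]
for x in range(206,212):
    col=g[184:202,x]; i=np.where((col[:-1]>=125)&(col[1:]<125))[0]
    out.append(round(184+i[0]+(col[i[0]]-125)/(col[i[0]]-col[i[0]+1]),2) if len(i) else None)
print('edge rows',out,'tcp',np.round(o['tcp_pos'],4),'F',np.round(o['ft_force'],2),o['grip_width'],o['time_s'])
E
python3 meas.py; python3 ang.py 0.16 0.02
```

```text
edge rows [np.float64(193.72), np.float64(193.74), np.float64(193.85), np.float64(194.09), np.float64(194.36), np.float64(194.29)] tcp [ 0.6241 -0.0155  0.125 ] F [-0.08  0.4  -2.27] 0.028457753132866328 12.9167
[ 0.6242 -0.0155  0.125 ] [-0.06  0.33 -1.93] 0.0282 alpha 42.26285136267395 12.9667
-0.08 0.16:[221, 226, 201] 0.14:[221, 226, 200] 0.12:[221, 226, 200] 0.10:[221, 226, 201] 0.08:[221, 227, 200] 0.06:[229, 232, 211] 0.04:[172, 179, 155] 0.02:[89, 94, 82] 
-0.06 0.16:[222, 227, 201] 0.14:[222, 227, 202] 0.12:[222, 227, 202] 0.10:[222, 227, 201] 0.08:[216, 221, 194] 0.06:[223, 227, 202] 0.04:[166, 173, 150] 0.02:[86, 91, 80]
```

Emit:
{"op": "carry_out", "data": {"motion": [{"dx": 0,"dy": 0,"dz": -0.0005,"ax": 0,"ay": 0,"az": 0,"jaw": 0.35},{"dx": 0,"dy": 0,"dz": -0.0005,"ax": 0,"ay": 0,"az": 0,"jaw": 0.37},{"dx": 0,"dy": 0,"dz": 0,"ax": 0,"ay": 0,"az": 0,"jaw": 0.38},{"dx": 0,"dy": 0,"dz": 0,"ax": 0,"ay": 0,"az": 0,"jaw": 0.38}]}}

```text
time_s: 13.35
tcp_pos: [0.6243, -0.0153, 0.1238]
eef_rot: [-1.581, -2.036, 0.786]
ft_force: [1.1, -0.1, -3.5]
grip_width: 0.0326
```

```bash
python3 meas.py; python3 ang.py 0.16 0.0
```

```text
edge rows [np.float64(195.1), np.float64(195.2), np.float64(195.2), np.float64(195.34), np.float64(195.25), np.float64(195.17)] tcp [ 0.6243 -0.0153  0.1238] F [ 1.06 -0.1  -3.54] 0.0326380729182355 13.35
[ 0.6243 -0.0153  0.1239] [ 1.44 -0.7  -2.67] 0.0322 alpha 42.23843156257235 13.4
-0.08 0.16:[219, 226, 198] 0.14:[218, 225, 198] 0.12:[218, 225, 198] 0.10:[219, 226, 198] 0.08:[219, 225, 198] 0.06:[201, 207, 181] 0.04:[226, 230, 206] 0.02:[215, 222, 197] 
-0.06 0.16:[180, 190, 170] 0.14:[220, 226, 200] 0.12:[219, 226, 199] 0.10:[220, 226, 199] 0.08:[220, 226, 200] 0.06:[193, 199, 174] 0.04:[225, 229, 204] 0.02:[208, 214, 188]
```

Emit:
{"op": "carry_out", "data": {"motion": [{"dx": 0,"dy": 0,"dz": -0.001,"ax": 0,"ay": 0,"az": 0,"jaw": 0.4},{"dx": 0,"dy": 0,"dz": -0.001,"ax": 0,"ay": 0,"az": 0,"jaw": 0.42},{"dx": 0,"dy": 0,"dz": -0.001,"ax": 0,"ay": 0,"az": 0,"jaw": 0.44},{"dx": 0,"dy": 0,"dz": 0,"ax": 0,"ay": 0,"az": 0,"jaw": 0.44},{"dx": 0,"dy": 0,"dz": 0,"ax": 0,"ay": 0,"az": 0,"jaw": 0.44}]}}

```text
time_s: 13.87
tcp_pos: [0.624, -0.0149, 0.1212]
eef_rot: [-1.58, -2.036, 0.786]
ft_force: [-0.1, 0.2, 0.1]
grip_width: 0.0375
```

```bash
python3 meas.py; python3 ang.py 0.16 -0.1; python3 look.py l7.png .15 .05 0
```

```text
edge rows [np.float64(196.34), np.float64(195.68), np.float64(195.53), np.float64(196.05), np.float64(195.97), np.float64(195.86)] tcp [ 0.624  -0.0149  0.1212] F [-0.09  0.22  0.07] 0.03749756591097522 13.8667
[ 0.6241 -0.0148  0.1212] [-0.25 -0.42  0.5 ] 0.0374 alpha 42.258533837362556 13.9167
-0.08 0.16:[219, 225, 197] 0.14:[219, 226, 197] 0.12:[219, 226, 197] 0.10:[219, 226, 197] 0.08:[219, 226, 197] 0.06:[219, 225, 197] 0.04:[219, 225, 196] 0.02:[221, 226, 199] 0.00:[223, 227, 204] -0.02:[157, 162, 140] -0.04:[90, 94, 82] -0.06:[93, 98, 86] -0.08:[93, 98, 86] 
-0.06 0.16:[187, 195, 173] 0.14:[190, 198, 178] 0.12:[220, 225, 198] 0.10:[219, 225, 197] 0.08:[220, 225, 198] 0.06:[219, 225, 198] 0.04:[214, 221, 192] 0.02:[221, 227, 200] 0.00:[215, 221, 195] -0.02:[167, 173, 150] -0.04:[85, 91, 81] -0.06:[84, 89, 79] -0.08:[85, 90, 80] 
[ 0.6242 -0.0149  0.1212] [-0.59  0.23  0.07] 0.037411755457349795 alpha 42.251656561212215 13.9667
0.15 side near/mid [array([ 29., 459.]), array([ 36., 360.])] wrist [array([596.,  21.]), array([596., 205.])]
0.05 side near/mid [array([ 27., 482.]), array([ 35., 382.])] wrist [array([615.,  26.]), array([613., 198.])]
0.0 side near/mid [array([ 28., 493.]), array([ 35., 393.])] wrist [array([623.,  29.]), array([620., 194.])]
```

View pics/l7.png

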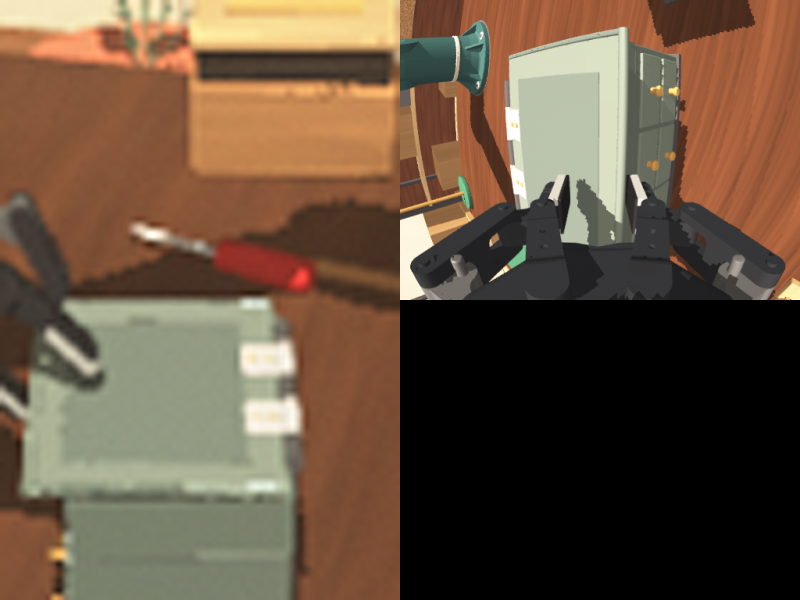

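The view shows the flap lying nearly level, with the jaws clear and the force at zero. Withdrawing along the finger axis.

Emit:
{"op": "carry_out", "data": {"motion": [{"dx": 0.005,"dy": 0.0013,"dz": 0.0056,"ax": 0,"ay": 0,"az": 0,"jaw": 0.44},{"dx": 0.01,"dy": 0.0025,"dz": 0.0113,"ax": 0,"ay": 0,"az": 0,"jaw": 0.44},{"dx": 0.013,"dy": 0.0033,"dz": 0.0148,"ax": 0,"ay": 0,"az": 0,"jaw": 0.44},{"dx": 0.013,"dy": 0.0033,"dz": 0.0148,"ax": 0,"ay": 0,"az": 0,"jaw": 0.44},{"dx": 0.013,"dy": 0.0033,"dz": 0.0148,"ax": 0,"ay": 0,"az": 0,"jaw": 0.3},{"dx": 0.013,"dy": 0.0033,"dz": 0.0148,"ax": 0,"ay": 0,"az": 0,"jaw": 0.15},{"dx": 0.013,"dy": 0.0033,"dz": 0.0148,"ax": 0,"ay": 0,"az": 0,"jaw": 0},{"dx": 0.013,"dy": 0.0033,"dz": 0.0148,"ax": 0,"ay": 0,"az": 0,"jaw": 0},{"dx": 0,"dy": 0,"dz": 0,"ax": 0,"ay": 0,"az": 0,"jaw": 0}]}}

```text
time_s: 14.82
tcp_pos: [0.7202, 0.0103, 0.2297]
eef_rot: [-1.584, -2.042, 0.779]
ft_force: [-1.1, 0.6, 0.6]
grip_width: 0.0001
```

```bash
python3 meas.py; python3 ang.py 0.2 -0.1
```

```text
edge rows [np.float64(196.5), np.float64(195.79), np.float64(195.61), np.float64(196.13), np.float64(195.81), np.float64(195.83)] tcp [0.7202 0.0103 0.2297] F [-1.11  0.61  0.57] 0.00011407889828931683 14.8167
[0.7188 0.0097 0.2282] [ 0.19  0.55 -0.43] 0.0003 alpha 41.97537605872668 14.8667
-0.08 0.20:[234, 237, 217] 0.18:[233, 236, 216] 0.16:[233, 237, 216] 0.14:[234, 237, 217] 0.12:[233, 237, 216] 0.10:[234, 237, 217] 0.08:[234, 237, 217] 0.06:[234, 237, 217] 0.04:[233, 236, 215] 0.02:[232, 235, 215] 0.00:[235, 238, 221] -0.02:[175, 180, 158] -0.04:[95, 99, 88] -0.06:[97, 102, 91] -0.08:[105, 110, 97] -0.10:[106, 111, 98] 
-0.06 0.20:[206, 215, 192] 0.18:[206, 215, 191] 0.16:[206, 215, 192] 0.14:[176, 184, 162] 0.12:[234, 237, 217] 0.10:[234, 237, 217] 0.08:[234, 237, 218] 0.06:[234, 237, 217] 0.04:[234, 237, 217] 0.02:[234, 237, 217] 0.00:[233, 237, 219] -0.02:[171, 176, 153] -0.04:[96, 102, 90] -0.06:[96, 101, 90] -0.08:[96, 101, 90] -0.10:[95, 101, 89]
```

The flap stays put. Bringing the tool upright above the press point with the fingers shut.

Emit:
{"op": "carry_out", "data": {"motion": [{"dx": -0.0092,"dy": -0.0024,"dz": 0,"ax": 1.05,"ay": -4.06,"az": 0,"jaw": 0},{"dx": -0.0092,"dy": -0.0024,"dz": 0,"ax": 1.05,"ay": -4.06,"az": 0,"jaw": 0},{"dx": -0.0092,"dy": -0.0024,"dz": 0,"ax": 1.05,"ay": -4.06,"az": 0,"jaw": 0},{"dx": -0.0092,"dy": -0.0024,"dz": 0,"ax": 1.05,"ay": -4.06,"az": 0,"jaw": 0},{"dx": -0.0092,"dy": -0.0024,"dz": 0,"ax": 1.05,"ay": -4.06,"az": 0,"jaw": 0},{"dx": -0.0092,"dy": -0.0024,"dz": 0,"ax": 1.05,"ay": -4.06,"az": 0,"jaw": 0},{"dx": -0.0092,"dy": -0.0024,"dz": -0.005,"ax": 1.05,"ay": -4.06,"az": 0,"jaw": 0},{"dx": -0.0092,"dy": -0.0024,"dz": -0.005,"ax": 1.05,"ay": -4.06,"az": 0,"jaw": 0},{"dx": -0.0092,"dy": -0.0024,"dz": -0.005,"ax": 1.05,"ay": -4.06,"az": 0,"jaw": 0},{"dx": -0.0092,"dy": -0.0024,"dz": -0.005,"ax": 1.05,"ay": -4.06,"az": 0,"jaw": 0},{"dx": 0,"dy": 0,"dz": 0,"ax": 0,"ay": 0,"az": 0,"jaw": 0},{"dx": 0,"dy": 0,"dz": 0,"ax": 0,"ay": 0,"az": 0,"jaw": 0}]}}

```text
time_s: 15.92
tcp_pos: [0.6216, -0.0169, 0.2055]
eef_rot: [-1.921, -2.475, 0.011]
ft_force: [-0.6, 0.7, 0.3]
grip_width: 0.0
```

```bash
python3 meas.py; python3 ang.py 0.2 -0.1|head -2; python3 - <<'E'
from h import *
# shut finger tip: lowest pad (bright) pixels in side view near the tool axis
c=save('side');o=c['obs'];R=Ro.from_rotvec(o['eef_rot']).as_matrix()
for z in(-.02,-.01,0,.01,.022): print(z,np.round(proj(c,o['tcp_pos']+R@[0,0,z]),1))
u,v=map(int,proj(c,o['tcp_pos'])); print(u,v); P=c['pixels'].astype(int)
for r in range(v-14,v+12): print(r,P[r,u-4:u+5].sum(1).tolist())
E
```

```text
edge rows [np.float64(196.5), np.float64(195.72), np.float64(195.61), np.float64(196.2), np.float64(196.0), np.float64(195.95)] tcp [ 0.6216 -0.0169  0.2055] F [-0.55  0.71  0.28] 3.850800493936824e-05 15.9167
[ 0.6241 -0.0161  0.2062] [ 1.51  0.47 -0.19] -0.0003 alpha 0.4264388229645483 15.9667
-0.08 0.20:[185, 191, 166] 0.18:[185, 191, 166] 0.16:[185, 191, 166] 0.14:[206, 212, 186] 0.12:[206, 212, 186] 0.10:[206, 212, 186] 0.08:[206, 212, 186] 0.06:[206, 212, 186] 0.04:[206, 212, 186] 0.02:[185, 191, 166] 0.00:[185, 191, 166] -0.02:[185, 191, 166] -0.04:[162, 168, 145] -0.06:[162, 168, 145] -0.08:[204, 208, 184] -0.10:[223, 227, 204] 
-0.02 [211.9 150.4]
-0.01 [212.  153.3]
0 [212.1 156.2]
0.01 [212.3 159. ]
0.022 [212.4 162.4]
212 156
142 [184, 177, 156, 157, 175, 177, 178, 172, 192]
143 [165, 192, 175, 210, 208, 163, 161, 159, 211]
144 [136, 299, 329, 277, 420, 355, 166, 137, 223]
145 [129, 445, 502, 329, 537, 503, 214, 131, 223]
146 [135, 500, 565, 360, 503, 495, 245, 147, 229]
147 [148, 502, 560, 352, 505, 491, 249, 157, 231]
148 [151, 452, 535, 349, 507, 490, 260, 179, 231]
14
[... 247 characters left out ...]

154 [241, 323, 499, 359, 404, 497, 351, 240, 243]
155 [242, 259, 293, 229, 216, 253, 248, 237, 246]
156 [248, 247, 252, 252, 251, 253, 250, 242, 248]
157 [255, 254, 258, 253, 253, 250, 244, 240, 251]
158 [250, 251, 258, 255, 249, 240, 243, 243, 252]
159 [254, 255, 252, 251, 248, 244, 247, 253, 234]
160 [253, 256, 253, 255, 250, 240, 251, 235, 172]
161 [251, 261, 248, 250, 246, 250, 223, 170, 144]
162 [244, 241, 241, 236, 240, 244, 214, 176, 169]
163 [233, 235, 234, 229, 228, 231, 240, 227, 220]
164 [239, 244, 235, 238, 241, 240, 242, 241, 244]
165 [238, 244, 239, 235, 243, 243, 242, 245, 246]
166 [233, 233, 239, 230, 231, 226, 228, 228, 228]
167 [216, 327, 392, 303, 209, 210, 207, 210, 212]
```

The shut tips are also about 10 mm behind the TCP, so I expect contact at TCP z ≈ 0.115–0.135. Descending with force checks.

Emit:
{"op": "carry_out", "data": {"motion": [{"dx": 0.001,"dy": 0.0005,"dz": -0.006,"ax": 0,"ay": 0,"az": 0,"jaw": 0},{"dx": 0.001,"dy": 0.0005,"dz": -0.006,"ax": 0,"ay": 0,"az": 0,"jaw": 0},{"dx": 0.001,"dy": 0.0005,"dz": -0.006,"ax": 0,"ay": 0,"az": 0,"jaw": 0},{"dx": 0,"dy": 0,"dz": -0.006,"ax": 0,"ay": 0,"az": 0,"jaw": 0},{"dx": 0,"dy": 0,"dz": -0.006,"ax": 0,"ay": 0,"az": 0,"jaw": 0},{"dx": 0,"dy": 0,"dz": -0.004,"ax": 0,"ay": 0,"az": 0,"jaw": 0},{"dx": 0,"dy": 0,"dz": -0.003,"ax": 0,"ay": 0,"az": 0,"jaw": 0},{"dx": 0,"dy": 0,"dz": -0.003,"ax": 0,"ay": 0,"az": 0,"jaw": 0},{"dx": 0,"dy": 0,"dz": 0,"ax": 0,"ay": 0,"az": 0,"jaw": 0}]}}

```text
time_s: 16.82
tcp_pos: [0.6278, -0.0139, 0.1659]
eef_rot: [-1.921, -2.478, 0.005]
ft_force: [-0.5, -0.2, -0.1]
grip_width: 0.0
```

Emit:
{"op": "carry_out", "data": {"motion": [{"dx": 0,"dy": 0,"dz": -0.0015,"ax": 0,"ay": 0,"az": 0,"jaw": 0},{"dx": 0,"dy": 0,"dz": -0.0015,"ax": 0,"ay": 0,"az": 0,"jaw": 0},{"dx": 0,"dy": 0,"dz": -0.0015,"ax": 0,"ay": 0,"az": 0,"jaw": 0},{"dx": 0,"dy": 0,"dz": -0.0015,"ax": 0,"ay": 0,"az": 0,"jaw": 0}]}}

```text
time_s: 17.15
tcp_pos: [0.6284, -0.0139, 0.1607]
eef_rot: [-1.922, -2.479, 0.004]
ft_force: [0.0, 0.3, -0.1]
grip_width: 0.0003
```

Emit:
{"op": "carry_out", "data": {"motion": [{"dx": 0,"dy": 0,"dz": -0.0015,"ax": 0,"ay": 0,"az": 0,"jaw": 0},{"dx": 0,"dy": 0,"dz": -0.0015,"ax": 0,"ay": 0,"az": 0,"jaw": 0},{"dx": 0,"dy": 0,"dz": -0.0015,"ax": 0,"ay": 0,"az": 0,"jaw": 0},{"dx": 0,"dy": 0,"dz": -0.0015,"ax": 0,"ay": 0,"az": 0,"jaw": 0}]}}

```text
time_s: 17.48
tcp_pos: [0.6282, -0.0139, 0.1544]
eef_rot: [-1.921, -2.478, 0.004]
ft_force: [0.3, -0.2, -0.2]
grip_width: 0.0002
```

Emit:
{"op": "carry_out", "data": {"motion": [{"dx": 0,"dy": 0,"dz": -0.0015,"ax": 0,"ay": 0,"az": 0,"jaw": 0},{"dx": 0,"dy": 0,"dz": -0.0015,"ax": 0,"ay": 0,"az": 0,"jaw": 0},{"dx": 0,"dy": 0,"dz": -0.0015,"ax": 0,"ay": 0,"az": 0,"jaw": 0},{"dx": 0,"dy": 0,"dz": -0.0015,"ax": 0,"ay": 0,"az": 0,"jaw": 0}]}}

```text
time_s: 17.82
tcp_pos: [0.6282, -0.0138, 0.1484]
eef_rot: [-1.921, -2.479, 0.004]
ft_force: [0.7, 0.5, 0.2]
grip_width: 0.0001
```

Emit:
{"op": "carry_out", "data": {"motion": [{"dx": 0,"dy": 0,"dz": -0.0015,"ax": 0,"ay": 0,"az": 0,"jaw": 0},{"dx": 0,"dy": 0,"dz": -0.0015,"ax": 0,"ay": 0,"az": 0,"jaw": 0},{"dx": 0,"dy": 0,"dz": -0.0015,"ax": 0,"ay": 0,"az": 0,"jaw": 0}]}}

```text
time_s: 18.07
tcp_pos: [0.6282, -0.0138, 0.144]
eef_rot: [-1.921, -2.479, 0.004]
ft_force: [-0.5, -0.3, 0.1]
grip_width: -0.0002
```

Emit:
{"op": "carry_out", "data": {"motion": [{"dx": 0,"dy": 0,"dz": -0.001,"ax": 0,"ay": 0,"az": 0,"jaw": 0},{"dx": 0,"dy": 0,"dz": -0.001,"ax": 0,"ay": 0,"az": 0,"jaw": 0},{"dx": 0,"dy": 0,"dz": -0.001,"ax": 0,"ay": 0,"az": 0,"jaw": 0}]}}

```text
time_s: 18.32
tcp_pos: [0.6282, -0.0139, 0.141]
eef_rot: [-1.921, -2.479, 0.004]
ft_force: [-0.6, -0.6, -0.3]
grip_width: -0.0
```

Emit:
{"op": "carry_out", "data": {"motion": [{"dx": 0,"dy": 0,"dz": -0.001,"ax": 0,"ay": 0,"az": 0,"jaw": 0},{"dx": 0,"dy": 0,"dz": -0.001,"ax": 0,"ay": 0,"az": 0,"jaw": 0}]}}

```text
time_s: 18.48
tcp_pos: [0.6283, -0.0138, 0.139]
eef_rot: [-1.921, -2.479, 0.004]
ft_force: [0.0, -0.7, -0.7]
grip_width: -0.0002
```

Emit:
{"op": "carry_out", "data": {"motion": [{"dx": 0,"dy": 0,"dz": -0.001,"ax": 0,"ay": 0,"az": 0,"jaw": 0},{"dx": 0,"dy": 0,"dz": -0.001,"ax": 0,"ay": 0,"az": 0,"jaw": 0},{"dx": 0,"dy": 0,"dz": -0.001,"ax": 0,"ay": 0,"az": 0,"jaw": 0}]}}

```text
time_s: 18.73
tcp_pos: [0.6282, -0.0139, 0.136]
eef_rot: [-1.921, -2.479, 0.004]
ft_force: [-0.3, -0.2, 0.7]
grip_width: 0.0001
```

Emit:
{"op": "carry_out", "data": {"motion": [{"dx": 0,"dy": 0,"dz": -0.001,"ax": 0,"ay": 0,"az": 0,"jaw": 0},{"dx": 0,"dy": 0,"dz": -0.001,"ax": 0,"ay": 0,"az": 0,"jaw": 0}]}}

```text
time_s: 18.9
tcp_pos: [0.6282, -0.0138, 0.134]
eef_rot: [-1.921, -2.479, 0.004]
ft_force: [-0.3, 0.1, -0.2]
grip_width: 0.0002
```

Emit:
{"op": "carry_out", "data": {"motion": [{"dx": 0,"dy": 0,"dz": -0.001,"ax": 0,"ay": 0,"az": 0,"jaw": 0},{"dx": 0,"dy": 0,"dz": -0.001,"ax": 0,"ay": 0,"az": 0,"jaw": 0}]}}

```text
time_s: 19.07
tcp_pos: [0.6282, -0.0139, 0.132]
eef_rot: [-1.921, -2.479, 0.004]
ft_force: [0.1, 0.7, 0.8]
grip_width: 0.0001
```

Emit:
{"op": "carry_out", "data": {"motion": [{"dx": 0,"dy": 0,"dz": -0.001,"ax": 0,"ay": 0,"az": 0,"jaw": 0},{"dx": 0,"dy": 0,"dz": -0.001,"ax": 0,"ay": 0,"az": 0,"jaw": 0}]}}

```text
time_s: 19.23
tcp_pos: [0.6282, -0.0139, 0.13]
eef_rot: [-1.921, -2.479, 0.004]
ft_force: [0.2, 1.2, -0.2]
grip_width: -0.0002
```

Emit:
{"op": "carry_out", "data": {"motion": [{"dx": 0,"dy": 0,"dz": -0.001,"ax": 0,"ay": 0,"az": 0,"jaw": 0},{"dx": 0,"dy": 0,"dz": -0.001,"ax": 0,"ay": 0,"az": 0,"jaw": 0}]}}

```text
time_s: 19.4
tcp_pos: [0.6282, -0.0139, 0.128]
eef_rot: [-1.921, -2.478, 0.004]
ft_force: [-0.3, -1.0, 0.4]
grip_width: -0.0002
```

Emit:
{"op": "carry_out", "data": {"motion": [{"dx": 0,"dy": 0,"dz": -0.001,"ax": 0,"ay": 0,"az": 0,"jaw": 0},{"dx": 0,"dy": 0,"dz": -0.001,"ax": 0,"ay": 0,"az": 0,"jaw": 0}]}}

```text
time_s: 19.57
tcp_pos: [0.6282, -0.0138, 0.126]
eef_rot: [-1.921, -2.479, 0.004]
ft_force: [-0.6, 1.1, 0.6]
grip_width: -0.0003
```

Emit:
{"op": "carry_out", "data": {"motion": [{"dx": 0,"dy": 0,"dz": -0.001,"ax": 0,"ay": 0,"az": 0,"jaw": 0}]}}

```text
time_s: 19.65
tcp_pos: [0.6282, -0.0138, 0.125]
eef_rot: [-1.921, -2.479, 0.004]
ft_force: [0.2, -0.1, 0.0]
grip_width: -0.0
```

Emit:
{"op": "carry_out", "data": {"motion": [{"dx": 0,"dy": 0,"dz": -0.001,"ax": 0,"ay": 0,"az": 0,"jaw": 0},{"dx": 0,"dy": 0,"dz": -0.001,"ax": 0,"ay": 0,"az": 0,"jaw": 0}]}}

```text
time_s: 19.82
tcp_pos: [0.6282, -0.0138, 0.123]
eef_rot: [-1.921, -2.479, 0.004]
ft_force: [0.9, 0.3, 0.0]
grip_width: 0.0001
```

Emit:
{"op": "carry_out", "data": {"motion": [{"dx": 0,"dy": 0,"dz": -0.001,"ax": 0,"ay": 0,"az": 0,"jaw": 0}]}}

```text
time_s: 19.9
tcp_pos: [0.6283, -0.0138, 0.122]
eef_rot: [-1.921, -2.479, 0.004]
ft_force: [0.2, 0.2, 0.1]
grip_width: 0.0001
```

Emit:
{"op": "carry_out", "data": {"motion": [{"dx": 0,"dy": 0,"dz": -0.001,"ax": 0,"ay": 0,"az": 0,"jaw": 0}]}}

```text
time_s: 19.98
tcp_pos: [0.6282, -0.0139, 0.121]
eef_rot: [-1.921, -2.479, 0.004]
ft_force: [0.1, 0.4, -0.0]
grip_width: 0.0004
```

```bash
python3 meas.py; python3 - <<'E'
from h import *
c=save('side');o=c['obs']
print([np.round(proj(c,o['tcp_pos']+[0,0,z]),1) for z in(0,.01,.02)])
u=int(round(proj(c,o['tcp_pos'])[0])); P=c['pixels'].astype(int)
for r in range(164,190): print(r,P[r,u-5:u+6].sum(1).tolist())
E
```

```text
edge rows [np.float64(196.49), np.float64(195.82), np.float64(195.61), np.float64(196.21), np.float64(195.93), np.float64(195.73)] tcp [ 0.6282 -0.0139  0.121 ] F [ 0.06  0.37 -0.01] 0.00038418899667533226 19.9833
[array([212.2, 180. ]), array([212.1, 177.3]), array([211.9, 174.6])]
164 [166, 163, 152, 159, 202, 200, 172, 164, 151, 139, 162]
165 [178, 179, 175, 168, 193, 193, 178, 177, 167, 147, 160]
166 [177, 173, 176, 165, 182, 181, 169, 173, 173, 160, 164]
167 [175, 175, 175, 150, 159, 169, 174, 177, 169, 172, 185]
168 [180, 159, 185, 159, 200, 208, 159, 162, 154, 184, 213]
169 [194, 137, 400, 432, 308, 395, 360, 193, 137, 190, 217]
170 [202, 130, 476, 554, 360, 515, 507, 235, 134, 187, 211]
171 [200, 137, 382, 496, 350, 506, 498, 243, 147, 187, 216]
172 [201, 156, 385, 539, 372, 494, 496, 258, 163, 199, 215]
173 [198, 141, 383, 575, 406, 479, 491, 255, 158, 193, 209]
174 [226, 157, 332, 567, 401, 485, 504, 258, 149, 187, 209]
175 [311, 198, 289, 548, 398, 479, 516, 271, 160, 185, 288]
176 [376, 228, 291, 546, 401, 480, 538, 302, 162, 182, 356]
177 [423, 288, 314, 551, 405, 437, 549, 354, 167, 272, 396]
178 [467, 431, 401, 488, 344, 305, 422, 372, 318, 391, 431]
179 [468, 510, 480, 444, 359, 326, 341, 400, 428, 427, 423]
180 [472, 495, 504, 478, 449, 430, 431, 430, 425, 425, 424]
181 [468, 500, 498, 451, 419, 422, 425, 427, 423, 425, 424]
182 [475, 493, 498, 470, 431, 424, 420, 420, 426, 420, 427]
183 [498, 496, 498, 489, 445, 425, 426, 423, 428, 425, 424]
184 [497, 497, 500, 457, 429, 426, 422, 423, 424, 426, 422]
185 [495, 493, 496, 443, 412, 424, 426, 424, 424, 424, 427]
186 [498, 493, 499, 468, 427, 422, 422, 425, 424, 421, 420]
187 [497, 495, 499, 469, 436, 428, 421, 426, 424, 426, 427]
188 [499, 497, 497, 471, 434, 424, 423, 419, 422, 429, 422]
189 [497, 493, 493, 466, 431, 417, 415, 423, 422, 423, 423]
```

Emit:
{"op": "carry_out", "data": {"motion": [{"dx": 0,"dy": 0,"dz": -0.001,"ax": 0,"ay": 0,"az": 0,"jaw": 0}]}}

```text
time_s: 20.17
tcp_pos: [0.6283, -0.0138, 0.1202]
eef_rot: [-1.921, -2.479, 0.004]
ft_force: [-0.8, 1.0, 0.3]
grip_width: 0.0001
```

Emit:
{"op": "carry_out", "data": {"motion": [{"dx": 0,"dy": 0,"dz": -0.001,"ax": 0,"ay": 0,"az": 0,"jaw": 0}]}}

```text
time_s: 20.25
tcp_pos: [0.6284, -0.0138, 0.1195]
eef_rot: [-1.922, -2.479, 0.004]
ft_force: [-1.1, 0.1, 7.4]
grip_width: -0.0001
```

Emit:
{"op": "carry_out", "data": {"motion": [{"dx": 0,"dy": 0,"dz": -0.001,"ax": 0,"ay": 0,"az": 0,"jaw": 0}]}}

```text
time_s: 20.33
tcp_pos: [0.6284, -0.0138, 0.1192]
eef_rot: [-1.922, -2.479, 0.005]
ft_force: [-3.9, -1.2, 12.7]
grip_width: 0.0001
```

Emit:
{"op": "carry_out", "data": {"motion": [{"dx": 0,"dy": 0,"dz": -0.0005,"ax": 0,"ay": 0,"az": 0,"jaw": 0}]}}

```text
time_s: 20.42
tcp_pos: [0.6284, -0.0138, 0.1192]
eef_rot: [-1.922, -2.479, 0.005]
ft_force: [-4.1, -0.6, 12.7]
grip_width: 0.0001
```

Emit:
{"op": "carry_out", "data": {"motion": [{"dx": 0,"dy": 0,"dz": -0.0005,"ax": 0,"ay": 0,"az": 0,"jaw": 0}]}}

```text
time_s: 20.5
tcp_pos: [0.6284, -0.0138, 0.1191]
eef_rot: [-1.922, -2.479, 0.005]
ft_force: [-3.3, -0.6, 14.1]
grip_width: -0.0001
```

Solid: 12.7 to 14.1 N with no more than 0.1 mm of motion. Holding for over a second.

Emit:
{"op": "carry_out", "data": {"motion": [{"dx": 0,"dy": 0,"dz": 0,"ax": 0,"ay": 0,"az": 0,"jaw": 0},{"dx": 0,"dy": 0,"dz": 0,"ax": 0,"ay": 0,"az": 0,"jaw": 0},{"dx": 0,"dy": 0,"dz": 0,"ax": 0,"ay": 0,"az": 0,"jaw": 0},{"dx": 0,"dy": 0,"dz": 0,"ax": 0,"ay": 0,"az": 0,"jaw": 0}]}}

```text
time_s: 20.83
tcp_pos: [0.6285, -0.0138, 0.1191]
eef_rot: [-1.922, -2.479, 0.005]
ft_force: [-2.5, -0.3, 11.3]
grip_width: -0.0001
```

```bash
python3 meas.py
```

```text
edge rows [np.float64(196.7), np.float64(196.63), np.float64(196.59), np.float64(196.52), np.float64(196.3), np.float64(196.44)] tcp [ 0.6285 -0.0138  0.1191] F [-2.48 -0.29 11.34] -0.0001261465120689518 20.8333
```

Emit:
{"op": "carry_out", "data": {"motion": [{"dx": 0,"dy": 0,"dz": -0.0004,"ax": 0,"ay": 0,"az": 0,"jaw": 0},{"dx": 0,"dy": 0,"dz": -0.0004,"ax": 0,"ay": 0,"az": 0,"jaw": 0},{"dx": 0,"dy": 0,"dz": 0,"ax": 0,"ay": 0,"az": 0,"jaw": 0}]}}

```text
time_s: 21.13
tcp_pos: [0.6285, -0.0138, 0.1189]
eef_rot: [-1.922, -2.479, 0.005]
ft_force: [-4.5, -0.5, 15.3]
grip_width: 0.0002
```

Emit:
{"op": "carry_out", "data": {"motion": [{"dx": 0,"dy": 0,"dz": 0,"ax": 0,"ay": 0,"az": 0,"jaw": 0},{"dx": 0,"dy": 0,"dz": 0,"ax": 0,"ay": 0,"az": 0,"jaw": 0},{"dx": 0,"dy": 0,"dz": 0,"ax": 0,"ay": 0,"az": 0,"jaw": 0}]}}

```text
time_s: 21.38
tcp_pos: [0.6285, -0.0138, 0.1189]
eef_rot: [-1.922, -2.479, 0.005]
ft_force: [-4.6, -0.6, 17.1]
grip_width: -0.0001
```

Emit:
{"op": "carry_out", "data": {"motion": [{"dx": 0,"dy": 0,"dz": 0.001,"ax": 0,"ay": 0,"az": 0,"jaw": 0},{"dx": 0,"dy": 0,"dz": 0,"ax": 0,"ay": 0,"az": 0,"jaw": 0}]}}

```text
time_s: 21.55
tcp_pos: [0.6285, -0.0138, 0.1193]
eef_rot: [-1.922, -2.479, 0.005]
ft_force: [-3.3, -1.2, 11.3]
grip_width: -0.0003
```

Emit:
{"op": "carry_out", "data": {"motion": [{"dx": 0,"dy": 0,"dz": 0,"ax": 0,"ay": 0,"az": 0,"jaw": 0},{"dx": 0,"dy": 0,"dz": 0,"ax": 0,"ay": 0,"az": 0,"jaw": 0}]}}

```text
time_s: 21.72
tcp_pos: [0.6284, -0.0138, 0.1192]
eef_rot: [-1.922, -2.479, 0.005]
ft_force: [-2.9, -0.8, 11.9]
grip_width: 0.0002
```

Emit:
{"op": "carry_out", "data": {"motion": [{"dx": 0,"dy": 0,"dz": 0,"ax": 0,"ay": 0,"az": 0,"jaw": 0},{"dx": 0,"dy": 0,"dz": 0,"ax": 0,"ay": 0,"az": 0,"jaw": 0}]}}

```text
time_s: 21.88
tcp_pos: [0.6284, -0.0138, 0.1192]
eef_rot: [-1.922, -2.479, 0.005]
ft_force: [-3.1, -0.3, 10.6]
grip_width: 0.0001
```

Emit:
{"op": "carry_out", "data": {"motion": [{"dx": 0,"dy": 0,"dz": -0.0005,"ax": 0,"ay": 0,"az": 0,"jaw": 0},{"dx": 0,"dy": 0,"dz": 0,"ax": 0,"ay": 0,"az": 0,"jaw": 0}]}}

```text
time_s: 22.05
tcp_pos: [0.6285, -0.0138, 0.1191]
eef_rot: [-1.922, -2.479, 0.005]
ft_force: [-4.1, 0.0, 14.3]
grip_width: 0.0001
```

Emit:
{"op": "carry_out", "data": {"motion": [{"dx": 0,"dy": 0,"dz": 0,"ax": 0,"ay": 0,"az": 0,"jaw": 0},{"dx": 0,"dy": 0,"dz": 0,"ax": 0,"ay": 0,"az": 0,"jaw": 0}]}}

```text
time_s: 22.22
tcp_pos: [0.6285, -0.0138, 0.1191]
eef_rot: [-1.922, -2.479, 0.005]
ft_force: [-4.4, 0.3, 12.8]
grip_width: 0.0003
```

Emit:
{"op": "carry_out", "data": {"motion": [{"dx": 0,"dy": 0,"dz": 0,"ax": 0,"ay": 0,"az": 0,"jaw": 0},{"dx": 0,"dy": 0,"dz": 0,"ax": 0,"ay": 0,"az": 0,"jaw": 0},{"dx": 0,"dy": 0,"dz": 0,"ax": 0,"ay": 0,"az": 0,"jaw": 0},{"dx": 0,"dy": 0,"dz": 0,"ax": 0,"ay": 0,"az": 0,"jaw": 0}]}}

```text
time_s: 22.55
tcp_pos: [0.6284, -0.0138, 0.119]
eef_rot: [-1.922, -2.479, 0.005]
ft_force: [-4.2, 0.9, 13.2]
grip_width: 0.0002
```

Emit:
{"op": "carry_out", "data": {"motion": [{"dx": 0,"dy": 0,"dz": 0,"ax": 0,"ay": 0,"az": 0,"jaw": 0},{"dx": 0,"dy": 0,"dz": 0,"ax": 0,"ay": 0,"az": 0,"jaw": 0},{"dx": 0,"dy": 0,"dz": 0,"ax": 0,"ay": 0,"az": 0,"jaw": 0},{"dx": 0,"dy": 0,"dz": 0,"ax": 0,"ay": 0,"az": 0,"jaw": 0},{"dx": 0,"dy": 0,"dz": 0,"ax": 0,"ay": 0,"az": 0,"jaw": 0},{"dx": 0,"dy": 0,"dz": 0,"ax": 0,"ay": 0,"az": 0,"jaw": 0}]}}

```text
time_s: 23.05
tcp_pos: [0.6284, -0.0138, 0.1191]
eef_rot: [-1.922, -2.479, 0.005]
ft_force: [-3.5, -1.5, 13.3]
grip_width: 0.0003
```

```bash
python3 meas.py
```

```text
edge rows [np.float64(196.52), np.float64(196.4), np.float64(196.54), np.float64(196.62), np.float64(196.44), np.float64(196.49)] tcp [ 0.6284 -0.0138  0.1191] F [-3.47 -1.5  13.34] 0.00032367194851879355 23.05
```

Held at about 13 N for more than a second. Now letting go and checking that the flap stays down.

Emit:
{"op": "carry_out", "data": {"motion": [{"dx": 0,"dy": 0,"dz": 0,"ax": 0,"ay": 0,"az": 0,"jaw": 0},{"dx": 0,"dy": 0,"dz": 0,"ax": 0,"ay": 0,"az": 0,"jaw": 0},{"dx": 0,"dy": 0,"dz": 0.002,"ax": 0,"ay": 0,"az": 0,"jaw": 0},{"dx": 0,"dy": 0,"dz": 0.004,"ax": 0,"ay": 0,"az": 0,"jaw": 0},{"dx": 0,"dy": 0,"dz": 0.01,"ax": 0,"ay": 0,"az": 0,"jaw": 0},{"dx": 0,"dy": 0,"dz": 0.02,"ax": 0,"ay": 0,"az": 0,"jaw": 0},{"dx": 0,"dy": 0,"dz": 0.02,"ax": 0,"ay": 0,"az": 0,"jaw": 0},{"dx": 0,"dy": 0,"dz": 0.02,"ax": 0,"ay": 0,"az": 0,"jaw": 0},{"dx": 0,"dy": 0,"dz": 0.02,"ax": 0,"ay": 0,"az": 0,"jaw": 0},{"dx": 0,"dy": 0,"dz": 0.01,"ax": 0,"ay": 0,"az": 0,"jaw": 0},{"dx": 0,"dy": 0,"dz": 0,"ax": 0,"ay": 0,"az": 0,"jaw": 0},{"dx": 0,"dy": 0,"dz": 0,"ax": 0,"ay": 0,"az": 0,"jaw": 0}]}}

```text
time_s: 24.1
tcp_pos: [0.6283, -0.0139, 0.223]
eef_rot: [-1.922, -2.479, 0.004]
ft_force: [-0.1, -0.1, -0.6]
grip_width: -0.0001
```

```bash
python3 meas.py; python3 - <<'E'
from h import *
# flap angle from hem near-left corner in side view and top view changes; loose things: compare with the first pictures
S=pickle.load(open('side.pkl','rb'))['pixels'].astype(int);c=save('side')['pixels'].astype(int)
d=(abs(S-c).sum(2)>90).astype(np.uint8); d=cv2.morphologyEx(d,cv2.MORPH_OPEN,np.ones((3,3),np.uint8))
n,l,st,ce=cv2.connectedComponentsWithStats(d); print([s.tolist() for s in st[1:] if s[4]>25])
c=save('side')
for th in(0,.05,.1,.15): 
  p=H+.145*np.cos(th)*U+np.array([0,0,.145*np.sin(th)-.003])-.1*E_; print(th,np.round(proj(c,p),2))
E
```

```text
edge rows [np.float64(196.49), np.float64(196.27), np.float64(196.35), np.float64(196.23), np.float64(195.85), np.float64(195.71)] tcp [ 0.6283 -0.0139  0.223 ] F [-0.09 -0.14 -0.6 ] -6.911849988390884e-05 24.1
[[222, 0, 48, 42, 1174], [340, 0, 30, 18, 425], [371, 0, 86, 134, 5999], [191, 14, 30, 69, 1012], [340, 19, 22, 27, 442], [190, 47, 5, 9, 27], [337, 46, 21, 37, 439], [193, 55, 20, 35, 359], [345, 75, 9, 14, 88], [431, 74, 7, 15, 55], [195, 92, 28, 33, 698], [238, 130, 160, 68, 2835], [342, 133, 10, 8, 51], [449, 133, 23, 58, 464], [207, 140, 6, 10, 51], [399, 143, 25, 44, 486], [241, 144, 9, 6, 37], [430, 148, 20, 21, 326], [217, 156, 25, 6, 112], [217, 161, 35, 16, 225], [204, 166, 49, 31, 647], [432, 179, 12, 5, 51]]
0 [203.89 197.17]
0.05 [203.83 195.16]
0.1 [203.91 193.13]
0.15 [204.1 191.1]
```

```bash
python3 -c "
from rig import arm
print(arm.job_done()); o=arm.observe(); print(o['time_s'],o['ft_force'])"
```

```text
the job is handed in; nothing more can be done
None
the job is handed in; nothing more can be done
```

The flap is shut and the job is handed in at about 24 s of the 58 s allowed. However, I never felt the catch snap under the press.

**What I did:** I straddled the standing hem with the jaws and eased it over past 1.3 rad. I then let it down on the front finger at about 0.4 rad/s, with 2–5 N carried in the readings. After that I drew the fingers out, pressed the front part with them shut, and lifted off.

**Last checks:**
- **Bearing:** the press met something solid, with 13–14 N and about 0.1 mm of give. I then held a steady push of 12.8–14.3 N for about one second before lifting off.
- **Shut:** after release, the side view puts the flap at about 0.02–0.03 rad, which is within the shut range. The force was near zero with the tool clear.

**What failed or disagreed:**
- **First straddle missed:** the fingers passed above the hem without touching it. The pad tips measured about 10 mm behind the TCP, not 22 mm ahead as stated. I redid the descent with the measured value.
- **No rest on the catch at 0.15 rad:** the flap followed my fingers smoothly down to almost level, so it had passed the catch before I pressed. That it is latched is inferred from its shut angle and the solid push.
- **Brief over-push:** while I was adjusting the push, one force reading was 17.1 N. That is above the 16 N firm-push figure but below the 20 N that bends the tin.
- **Loose things:** I touched none of them knowingly. The before-and-after image comparison was muddied by the arm and its shadow, so it doesn't confirm that on its own.

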